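# Open a stuck centrifuge bucket and rack its tubes

## Robot

A 6-joint arm with a two-finger parallel gripper is mounted at the origin on the work surface. World frame = base frame: x ahead of the robot, y to its left, z up, the work surface at z = 0. Lengths are in m, angles in degrees, forces in N, time in s.
With the tool pointing down it reaches from about 0.4 to 0.825 m from the base axis. Payload 7 kg.
Tool frame: the origin (TCP) lies where the fingers leave the gripper's body, on its centre line; the fingertips stand 73 mm ahead of it and the grasp point (between the pads) lies 54 mm ahead of it (tcp_to_tips is the distance from the TCP to the fingertips, in m); z points along the fingers, y is the line along which they close (so a half turn about z gives the same grasp; the last joint's range is limited). The gripper opens to 85 mm and grips with 20 to 120 N. Pads are 22 mm wide; open, the fingers measure 114 mm over their backs; the gripper's body (76 mm by 85 mm) begins 54 mm behind the grasp point. The pads swing forward as they close: fully open they stand 13 mm farther back than shut.
Start: joints at [83.944, 20.546, 0.682, 0, -70.136, -16.507], TCP at [0.259, 0.623, 0.304] pointing down, gripper open.
Joint ranges: [-176.03, 176.03], [-82.01, 121.73], [-58.28, 71.71], [-173.87, 95.51], [-174.79, -0.11], [-173.66, 173.66]. Speed limits (degrees/s): [136.94, 136.94, 172.46, 180, 180, 180].

## Interface

Orientations are given as a 3x3 rotation matrix whose columns are the frame's x, y, z axes.
In Python, from plant import get_state, camera, hand_in, tcp_to_tips gives the robot as it stands.
- The arm moves only by the tool arm_command, never from a script. Its argument "motion" is a list that holds one entry, the list of rows, each a list of 5 numbers: the shift along the tool's x, y, z in mm, then the turn about the tool's z in units of 6 degrees (1.0 is 6 degrees), then the closure, from -1 (fully open) to 1 (shut). In form: [[[tx, ty, tz, spin, hand], ...]]. A call has 1 to 10 rows; each row shifts and turns the commanded pose from where the row before left it, along the tool's axes as they then stand; what a row does not reach is not made up. A row lasts 1/8 s, in which the tool goes at most 62.5 mm and 10.7 degrees, less where a joint would pass 70% of its speed; a pose out of reach is approached as far as the arm can. A call is refused whole if a number of a shift passes 62.5 or a number of a turn 1, either way. A call with a gripper value outside its range is refused whole. The fingers move at their own pace and stop on an object; "newtons" is the grip in N (left out, the last holds). Time passes only in rows, so rows that do not move let the fingers close. It gives the time, the measured TCP pose, the force, the opening and the grip force at its end, in the units of the state.
- get_state(): the state, without advancing time (a new reading comes with each control period).
- camera(name): name is "side" or "top"; returns a dict with "pixels" (480x640x3 uint8, blue, green, red), "z_map" (480x640 float32, m along the optical axis (not along the pixel's ray), 0 where there is no reading), "vfov" (degrees; the focal length in pixels is half the picture's height over the tangent of half this angle, whatever the lens; pixels are square), "cx", "cy" (the principal point, pixels), "world_from_camera" (4x4, takes a point from camera to world coordinates). Camera axes: x right, y up, looking along -z (the intrinsics and any distortion apply to the point x, -y, -z); pixel columns grow to the right and rows downward; lengths in m; the calibration is good to about 2 mm. A picture is of the moment at which its call begins.
- hand_in(): hands the job in; it is judged then, once.
The state is a dict: "clock": time; "joint_positions": joint angles; "dq": joint speeds; "effort": joint torques, N m; "tool_pos": TCP position; "tool_rot": TCP orientation; "ft_force": force on the tool from outside, world axes, zero at the start; "ft_torque": the same for the moment, N m; "width": finger opening in m; "grasp_force": force on a finger pad.
Only numpy, scipy, OpenCV 4.12 (cv2) and the standard library are available. Lean on these libraries where they do the work, as an engineer would, in place of code of your own. Each camera call takes 0.05 s, during which the arm holds its last target. There are 200 camera calls.

## Task

Swing the red-handled toggle clamp over centre to lock the rotor bucket down, then free its stuck clear lid with the orange wedge: work it into the notches under the two long edges alternately, a little at a time, so that the lid comes up evenly, never more than about four degrees askew; do not take hold of the lid until both edges are free of the seal. Lay the lid right way up on the white pad, stand every tube from the bucket in a free hole of the white rack, keeping them upright, and only then swing the clamp fully back open; the wedge goes back on its teal mat. The bucket and the control tube stay in their places and the other things on the bench are left alone.

Things in the scene. Friction and masses are not known exactly. Their poses are not given: they have to be found in the camera images.
- station: Fixed aluminium plate 124 x 285 x 8 mm with low white rails round the bucket and a toggle clamp at its +y end. Origin on the bench under the bucket; x across the bucket (the wedge goes in along +x and -x), y along it to the clamp. Clamp arm: open, it stands upright, 125 mm high; closed, it lies along -y, 61 to 82 mm high, its sprung foot on the bucket's lug, clear of the lid.
- clamp_handle (a joint): Angle of the red clamp handle about a pivot along the station's x: 0 = fully open (leaning 1.25 rad from upright towards the station's +y), 1.25 = upright and dead centre, 1.35 = closed stop. A link drives the arm; past dead centre the handle snaps to the stop and stays. It also stays open. Needs under 0.4 N m.
- handle_grip (a point): Middle of the clamp handle's red grip (15 mm wide along the pivot axis, 18 mm thick, 62 mm long), 75 mm from the pivot: about 79 mm above the bench when open, 130 mm when closed. Pinch it from above with the fingers either side along the pivot axis and follow the arc; it turns between the pads. Its z axis points along the handle, away from the pivot.
- handle_pivot (a point): Pivot of the clamp handle, at (0, 149, 55) mm in the station's frame. At angle q the handle points along (0, sin(1.25-q), cos(1.25-q)) in the station's frame.
- bucket: Grey bucket 52 (x) x 116 (y) x 55 mm, 0.6 to 0.9 kg, loose in the rails, axes as the station's; origin under its centre, 8 mm above the bench. Flush with its rim (55 mm up) a level ledge runs along each long side, out to x = 46 mm, 90 mm long. A lug at each end. Holds up to 4 tubes in a row along y, 27 mm apart, in 15 mm square holes, bottoms 12 mm above the origin.
- lid_handle (a point): Middle of the blue ridge on the clear lid: 14 mm wide (x), 70 long (y), 24 high; 53 mm above the seam plane (where lid meets rim). Lid 72 x 116 mm, about 0.13 kg; its skirt reaches 10 mm below the seam plane. Tubes stand 32 mm up in it. A seal holds each long side (8 N friction, it stays where left) until that side is 4.5 mm up; once free the lid lies loose, both edges about 4.5 mm up.
- lid_edge_a (a point): Middle of the lid's long edge on its -x side (36 mm from the centre), on the seam plane: 55 mm above the bucket's origin when fully on; more means raised. Here a notch, yellow on top, 36 mm wide and 15 mm deep, leaves a gap 5 mm high over the ledge; the ledge reaches 10 mm farther out. Raising one edge makes the other sink by a quarter to a half as much, so take several turns.
- lid_edge_b (a point): The same on the lid's +x side.
- wedge_mid (a point): Double-ended nylon wedge, 60 g; this is the middle of its black grip (56 long (x) x 16 wide x 30 mm high), 15 mm above the flat underside. Orange blades, 22 mm wide, flush with the underside, tips at x = +-78 mm; 2.5 mm thick at the tip, thickening 0.65 mm per mm up to 12.9 mm. Flat on the ledge, pushed d mm past the lid's edge, it lifts that edge up to 0.65 d - 2.5 mm; 10 to 20 N.
- tool_mat: Fixed flat teal mat 210 (x) x 130 (y) x 3 mm, home of the wedge. Origin at the centre of its underside.
- lid_pad: Fixed flat white pad 150 (x) x 170 (y) x 3 mm for the lid. Origin at the centre of its underside.
- rack: Loose white tube rack 190 (x) x 46 (y) x 45 mm, 0.45 kg, one row of six 17 mm square holes (0 to 5) at x = -75, -45, -15, 15, 45, 75 mm, y = 0; hole floors 8 mm above its underside. Origin at the centre of its underside.
- tube_a_mid (a point): Tube with a red cap, 75 mm tall, 13 mm in diameter, 15 g; grip it by the cap (17 mm in diameter, the top 18 mm). This point is on the axis half-way up, 37.5 mm above its bottom; z along the tube. May be absent.
- tube_b_mid (a point): Tube with a red cap, 75 mm tall, 13 mm in diameter, 15 g; grip it by the cap (17 mm in diameter, the top 18 mm). This point is on the axis half-way up, 37.5 mm above its bottom; z along the tube. May be absent.
- tube_c_mid (a point): Tube with a red cap, 75 mm tall, 13 mm in diameter, 15 g; grip it by the cap (17 mm in diameter, the top 18 mm). This point is on the axis half-way up, 37.5 mm above its bottom; z along the tube. May be absent.
- tube_d_mid (a point): Tube with a red cap, 75 mm tall, 13 mm in diameter, 15 g; grip it by the cap (17 mm in diameter, the top 18 mm). This point is on the axis half-way up, 37.5 mm above its bottom; z along the tube. May be absent.
- control_tube_mid (a point): Control tube with a yellow cap, same size as the others, standing in rack hole 4 (x = 45 mm); leave it there. This point is half-way up.
- bottle_a: Brown bottle, blue cap, 76 mm in diameter, 165 mm tall; leave alone. Origin under its centre.
- bottle_b: Smaller brown bottle, 68 mm in diameter, 145 mm tall; leave alone. Origin under its centre.
- jar: Clear jar with a blue lid, 60 mm in diameter, 62 mm tall; leave alone. Origin under its centre.
- tip_box: Blue box of tips 122 x 82 x 63 mm; leave alone. Origin under its centre.
- marker: White marker pen lying on the bench, 135 mm long (x), 15 mm thick; leave alone. Origin under its middle.
- calculator: Black calculator 75 x 135 x 12 mm; leave alone. Origin under its centre.
Mind the look-alikes: they are no part of the job. What is shaped like the part that bears control_tube_mid but pink is not meant.

How it is judged:
By the outcome, as a careful person would: the job done as asked, in the order asked, and still so for the second after the job is handed in, with the robot touching nothing.
Of tube_a, tube_b, tube_c, tube_d only 2 to 4 are there at a start; the rules pass over those that are not, and their reading is None.
At some moment in a run one of wedge, rack may be knocked a few centimetres aside while the robot is not near it.
It also fails if it takes over 210 s, if anything falls off the work surface, if the arm or the gripper's body presses on something with over 40 N, if the wrist force passes 120 N, or if a joint passes its speed limit or range.

## Working session

There is one attempt and no reset: what is moved stays moved. The work goes in short steps, Python scripts to look and compute and a tool call to move; the robot and the scene stay as the last step left them, time stands still between calls to the robot, and variables do not carry over. Pictures are saved under pics/ and viewed, at most 17 in all, crops included, and the job is handed in when it is done.

Besides the shell and the picture viewer there is one more tool, called after "Request:" as name([rows], argument=value, ...), one row to a line, values as JSON. arm_command: Moves the arm, as the interface text tells. Its arguments: {"type":"object","properties":{"motion":{"type":"array"},"newtons":{"type":"number"}},"required":["motion"]}

```bash
ls; mkdir -p pics; cat > h.py <<'E'
import numpy as np, cv2
from plant import get_state, camera, hand_in, tcp_to_tips
def shot(n,save=None):
    c=camera(n)
    c['f']=240/np.tan(np.radians(c['vfov'])/2)
    if save: cv2.imwrite('pics/'+save+'.png',c['pixels'])
    np.save('/tmp/%s.npy'%n,c,allow_pickle=True)
    return c
def load(n): return np.load('/tmp/%s.npy'%n,allow_pickle=True).item()
def ray(c,u,v):
    T=np.array(c['world_from_camera']);d=np.array([(u-c['cx'])/c['f'],-(v-c['cy'])/c['f'],-1.])
    return T[:3,3],T[:3,:3]@d
def plane(c,u,v,z):
    o,d=ray(c,u,v);return o+d*(z-o[2])/d[2]
def cloud(c):
    v,u=np.mgrid[:480,:640];Z=c['z_map'];T=np.array(c['world_from_camera'])
    P=np.stack([(u-c['cx'])/c['f']*Z,-(v-c['cy'])/c['f']*Z,-Z],-1)@T[:3,:3].T+T[:3,3]
    P[Z==0]=np.nan
    return P
def px(c,p):
    T=np.array(c['world_from_camera']);q=T[:3,:3].T@(np.array(p)-T[:3,3])
    return c['cx']+c['f']*q[0]/-q[2], c['cy']-c['f']*q[1]/-q[2]
def st():
    s=get_state();print('t',round(s['clock'],2),'pos',np.round(s['tool_pos'],4),'F',np.round(s['ft_force'],1),'w',round(s['width'],4),'g',round(s['grasp_force'],1));print(np.round(s['tool_rot'],3).tolist(),np.round(s['joint_positions'],1));return s
E
python3 - <<'E'
from h import *
st()
for n in('side','top'):
    c=shot(n,n+'0');print({k:v for k,v in c.items() if k not in('pixels','z_map')})
E
```

```text
pics
t 0.0 pos [0.2589 0.623  0.303 ] F [ 0.3 -0.7 -0.2] w 0.0853 g 0.0
[[0.923, -0.384, -0.001], [-0.384, -0.923, -0.002], [0.0, 0.002, -1.0]] [ 83.9  20.6   0.6  -0.  -70.1 -16.5]
{'vfov': 48.00707604644203, 'cx': 321.28737491295624, 'cy': 241.88210889484444, 'world_from_camera': array([[ 0.99774536,  0.03103579, -0.05950612,  0.50784097],
       [-0.06704975,  0.49954445, -0.86368957, -0.95044055],
       [ 0.00292066,  0.86573213,  0.5004991 ,  0.66216861],
       [ 0.        ,  0.        ,  0.        ,  1.        ]]), 'f': np.float64(538.9592557606767)}
{'vfov': 51.39200249833769, 'cx': 316.5558040720547, 'cy': 228.09042026145602, 'world_from_camera': array([[-0.02018709,  0.9811323 , -0.19228074,  0.33860077],
       [-0.99977787, -0.02097501, -0.0020629 ,  0.02989244],
       [-0.00605707,  0.19219639,  0.98133779,  1.35355168],
       [ 0.        ,  0.        ,  0.        ,  1.        ]]), 'f': np.float64(498.77224541567375)}
```

View pics/side0.png

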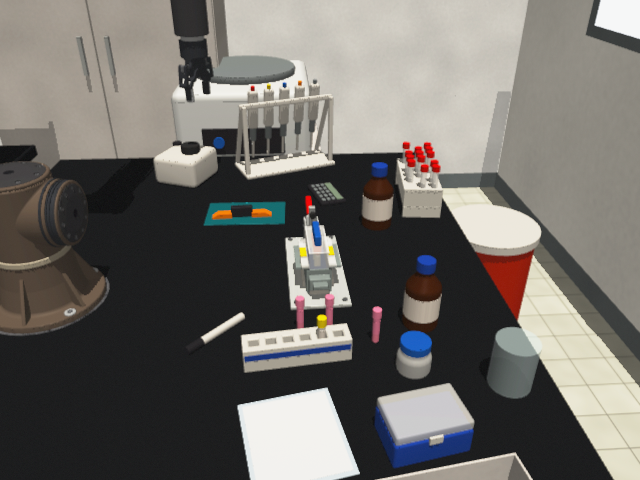

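View pics/top0.png

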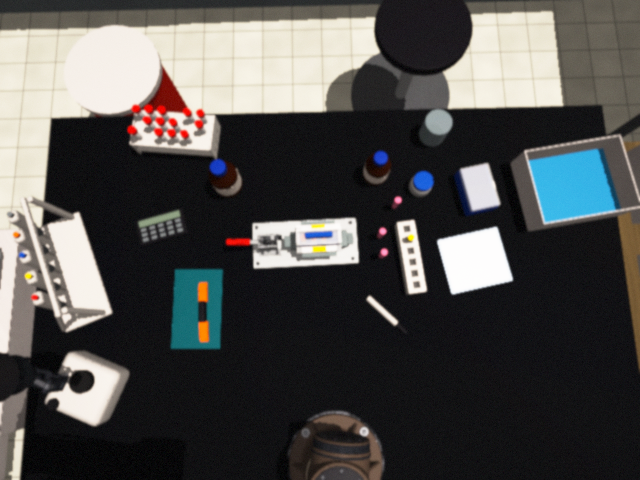

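The side view shows the station at (317,265), the wedge on its mat at (242,212), the rack at (297,347) with its yellow-capped control tube at (322,322), and the pad at (297,435). Pink look-alike tubes stand at (300,312), (330,308) and (377,325). The top view shows the station at (305,243), the wedge at (203,311), the rack at (411,257) and the pad at (475,260). The pink tubes are at (397,200), (382,231) and (383,252).

```bash
cat > m.py <<'E'
from h import *
def blobs(c,name,lo,hi,box,amin=15):
    hsv=cv2.cvtColor(c['pixels'],cv2.COLOR_BGR2HSV);m=cv2.inRange(hsv,lo,hi)
    k=np.zeros_like(m);x0,y0,x1,y1=box;k[y0:y1,x0:x1]=1;m=m*k
    n,L,s,ce=cv2.connectedComponentsWithStats(m);P=cloud(c)
    for i in range(1,n):
        if s[i,4]>=amin:
            q=P[L==i];r=cv2.minAreaRect(np.argwhere(L==i)[:,::-1].astype(np.float32))
            print(name,s[i,4],'px',ce[i].round(1),'xyz med',np.nanmedian(q,0).round(4),'zmax',np.nanpercentile(q[:,2],95).round(3),'rect',np.round(r[0],1),np.round(r[1],1),round(r[2],1))
if __name__=='__main__':
    t=shot('top');s=shot('side')
    for c,N,B in((t,'T',(120,150,540,380)),(s,'S',(180,140,460,479))):
        blobs(c,N+'red',(0,150,90),(6,255,255),B)
        blobs(c,N+'orange',(8,170,120),(18,255,255),B)
        blobs(c,N+'yellow',(22,140,120),(35,255,255),B,6)
        blobs(c,N+'blue',(105,150,80),(125,255,255),B)
        blobs(c,N+'teal',(85,100,60),(98,255,255),B,200)
        blobs(c,N+'pink',(150,50,100),(178,200,255),B)
        blobs(c,N+'white',(0,0,180),(180,40,255),B,200)
    P=cloud(t)
    for z in(0.008,):
        m=(abs(P[...,2]-z)<.004);m[:,:240]=0;m[:,370:]=0;m[:200]=0;m[285:]=0
        m&=t['pixels'].min(-1)>110
        q=P[m][:,:2]*1000;r=cv2.minAreaRect(q.astype(np.float32));print('plate',len(q),r)
    for n,c,b in(('top',t,(200,190,450,310)),('side',s,(200,170,400,390))):
        im=c['pixels'][b[1]:b[3],b[0]:b[2]];cv2.imwrite(f'pics/crop_{n}.png',cv2.resize(im,None,fx=3 if n=='top' else 2.7,fy=3 if n=='top' else 2.7,interpolation=cv2.INTER_CUBIC))
E
python3 m.py
```

```text
Tred 176 px [237.6 241.6] xyz med [0.5562 0.2382 0.0827] zmax 0.093 rect [237.  241.5] [ 7. 24.] 90.0
Torange 176 px [202.5 292.2] xyz med [0.4333 0.341  0.0147] zmax 0.021 rect [202.5 291.5] [19.  9.] 90.0
Torange 186 px [203.3 331. ] xyz med [0.3313 0.3364 0.0155] zmax 0.03 rect [203.5 331. ] [20.  9.] 90.0
Tyellow 28 px [317.1 225.7] xyz med [0.5952 0.0326 0.0736] zmax 0.079 rect [317.5 226. ] [ 2. 11.] 90.0
Tyellow 31 px [410.  237.6] xyz med [ 0.5583 -0.2081  0.0835] zmax 0.089 rect [410.  237.5] [5. 6.] 90.0
Tyellow 66 px [319.  248.8] xyz med [0.5342 0.0273 0.0743] zmax 0.08 rect [319.  248.5] [ 5. 12.] 90.0
Tblue 173 px [380.5 157.3] xyz med [ 0.7556 -0.1347  0.1444] zmax 0.149 rect [380. 157.] [14. 14.] 90.0
Tblue 222 px [217.6 166.7] xyz med [0.7326 0.2766 0.1648] zmax 0.169 rect [217.8 166.8] [16.3 15.6] 45.0
Tblue 335 px [423.2 180.1] xyz med [ 0.7167 -0.2569  0.0625] zmax 0.068 rect [423. 180.] [20. 20.] 90.0
Tblue 111 px [318.5 234.4] xyz med [0.5627 0.0268 0.1285] zmax 0.133 rect [318.5 234.4] [ 4.3 25.1] 87.0
Tteal 3310 px [195.5 308.1] xyz med [0.391  0.3686 0.0032] 
[... 3896 characters left out ...]
1 rect [337.8 286.9] [39.1 18. ] 76.4
Swhite 283 px [222.5 326.6] xyz med [ 0.3766 -0.1391  0.0142] zmax 0.017 rect [222.8 326.5] [ 6.  47.5] 58.0
Swhite 1600 px [294.2 338. ] xyz med [ 0.5106 -0.2174  0.0457] zmax 0.048 rect [296.1 337.7] [ 18.1 109.3] 83.5
Swhite 3140 px [422.  410.5] xyz med [ 0.6911 -0.4106  0.064 ] zmax 0.066 rect [421.4 411.4] [44.4 78.6] 78.4
Swhite 8456 px [295.7 437.8] xyz med [ 0.5094 -0.3987  0.0043] zmax 0.006 rect [297.8 439.1] [ 91.4 108. ] 79.2
Swhite 224 px [423.5 471.5] xyz med [ 0.6603 -0.5378  0.1006] zmax 0.102 rect [421.2 472. ] [ 3.1 77.3] 78.9
plate 1904 ((562.7440795898438, 65.75532531738281), (127.39093780517578, 287.541259765625), 2.055943250656128)
```

View pics/crop_top.png

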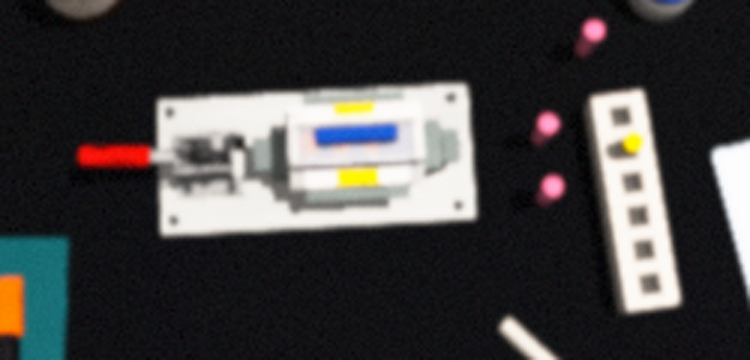

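View pics/crop_side.png

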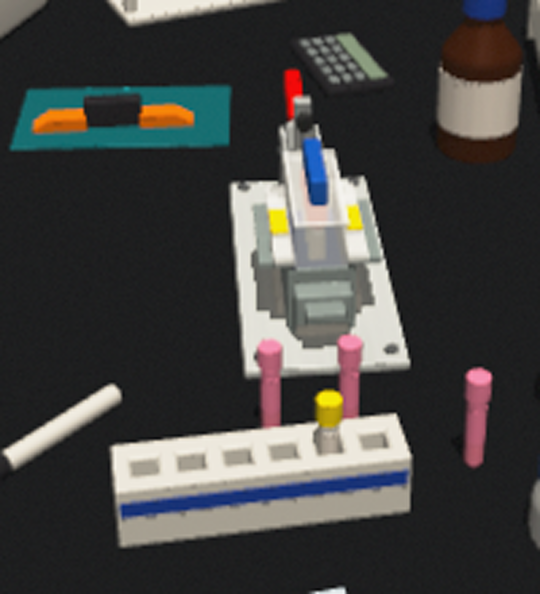

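The crops show the red clamp handle pointing away from the rack (top crop 112,156) and the blue ridge (355,133) between two yellow notches. The rack's six holes include the yellow-capped control tube at (632,142). The three pink tubes, at (593,30), (547,123) and (552,186), don't match the description and are look-alikes to leave alone.

```bash
cat > go.py <<'E'
from h import *
def go(x,y,z,a=None):
    """shift in tool axes (mm) and spin units to reach TCP xyz with tool-x yaw a (deg)"""
    s=get_state();R=np.array(s['tool_rot']);d=R.T@(np.array([x,y,z])-s['tool_pos'])*1000
    ya=np.degrees(np.arctan2(R[1,0],R[0,0]));sp=0 if a is None else -((a-ya+180)%360-180)
    print('shift tool',d.round(1),'spin deg',round(sp,2),'units',round(sp/6,2),'yaw now',round(ya,2))
E
python3 - <<'E'
from h import *
print('tips',tcp_to_tips if not callable(tcp_to_tips) else tcp_to_tips())
t=load('top');s=load('side')
def tri(a,b):
    o1,d1=ray(t,*a);o2,d2=ray(s,*b);A=np.stack([d1,-d2],1);k=np.linalg.lstsq(A,o2-o1,rcond=None)[0]
    p,q=o1+d1*k[0],o2+d2*k[1];return ((p+q)/2).round(4),np.linalg.norm(p-q).round(4)
print('red T88',plane(t,237,241.5,.088).round(4),plane(s,308,204,.084).round(4))
print('ridge',plane(t,318.5,234.4,.128).round(4),plane(s,316.3,233.1,.124).round(4),tri((318.5,234.4),(316.3,233.1)))
print('yel',plane(t,317.1,225.7,.073).round(4),plane(t,319,248.8,.073).round(4),plane(s,330.8,250.3,.073).round(4),plane(s,302.5,251.7,.073).round(4))
print('ctl cap', plane(t,410,237.6,.083).round(4),tri((410,237.6),(321.5,316)))
print('wedge',plane(t,202.5,292,.013).round(4),plane(t,203.4,331,.013).round(4))
P=cloud(t)
def rect(name,box,z,tol,px_ok=None):
    m=abs(P[...,2]-z)<tol;k=np.zeros_like(m);x0,y0,x1,y1=box;k[y0:y1,x0:x1]=1;m&=k
    if px_ok is not None:m&=px_ok
    h=np.argwhere(m)[:,::-1];q=np.array([plane(t,u,v,z) for u,v in h])[:,:2]*1000
    print(name,len(q),[np.round(i,1) for i in cv2.minAreaRect(q.astype(np.float32))])
g=t['pixels'].min(-1);hsv=cv2.cvtColor(t['pixels'],cv2.COLOR_BGR2HSV)
rect('pad',(430,220,520,300),.003,.006,g>120)
rect('mat',(160,260,230,355),.003,.01,cv2.inRange(hsv,(85,100,50),(98,255,255))>0)
rect('rack',(380,210,435,300),.045,.008,g>110)
rect('plate',(240,200,370,280),.008,.008,g>110)
E
```

```text
tips 0.0726
red T88 [0.5558 0.238  0.088 ] [0.5566 0.2335 0.084 ]
ridge [0.5626 0.0279 0.128 ] [0.564  0.0148 0.124 ] (array([0.5647, 0.0279, 0.1167]), np.float64(0.0001))
yel [0.5959 0.031  0.073 ] [0.5346 0.0273 0.073 ] [0.5957 0.0293 0.073 ] [0.5354 0.0273 0.073 ]
ctl cap [ 0.5574 -0.2083  0.083 ] (array([ 0.5586, -0.2082,  0.0834]), np.float64(0.0025))
wedge [0.4336 0.3413 0.013 ] [0.3313 0.3365 0.013 ]
pad 3405 [array([ 506.1, -394.3]), array([154.6, 174.5]), np.float64(11.4)]
mat 3355 [array([392.3, 358.1]), array([133.8, 214.4]), np.float64(88.9)]
rack 1032 [array([ 513.4, -214.4]), array([190.2,  48.6]), np.float64(6.5)]
plate 2401 [array([562.3,  65.9]), array([127.7, 287.5]), np.float64(1.9)]
```

Request:
arm_command([
  [[14,34,0,0,-1],[14,34,0,0,-1],[14,34,0,0,-1],[14,34,0,0,-1],[14,34,0,0,-1],[14,34,0,0,-1],[33.6,3.6,0,0,-1],[33.6,3.6,0,0,-1],[33.6,3.6,0,0,-1],[33.6,3.6,0,0,-1]],
], newtons=25)

```text
clock: 1.45
tool_pos: [0.3777, 0.3371, 0.304]
tool_rot: [[0.924, -0.384, 0.0], [-0.384, -0.924, 0.0], [-0.0, -0.0, -1.0]]
ft_force: [0.5, 1.2, -0.1]
width: 0.0854
grasp_force: 0.0
```

Request:
arm_command([
  [[33.6,3.6,0,0,-1],[33.6,3.6,0,0,-1],[33.6,3.6,0,0,-1],[33.6,3.6,0,0,-1],[33.6,3.6,0,0,-1],[33.6,3.6,0,0,-1],[0,0,0,1,-1],[0,0,0,1,-1],[0,0,0,1,-1],[0,0,0,1,-1]],
])

```text
clock: 2.7
tool_pos: [0.5547, 0.2404, 0.3037]
tool_rot: [[0.685, -0.729, -0.0], [-0.729, -0.685, -0.0], [-0.0, 0.0, -1.0]]
ft_force: [-0.6, -0.1, 0.5]
width: 0.0855
grasp_force: 0.0
```

Request:
arm_command([
  [[0,0,0,1,-1],[0,0,0,1,-1],[0,0,0,1,-1],[0,0,0,1,-1],[0,0,0,1,-1],[0,0,0,1,-1],[0,0,0,0.9,-0.2],[0,0,0,0,-0.2],[0,0,0,0,-0.2]],
])

```text
clock: 3.82
tool_pos: [0.5547, 0.2405, 0.3038]
tool_rot: [[0.038, -0.999, -0.0], [-0.999, -0.038, -0.0], [0.0, 0.0, -1.0]]
ft_force: [-0.6, -0.8, -0.0]
width: 0.0511
grasp_force: 0.0
```

```bash
python3 - <<'E'
from go import *
st();go(.556,.238,.133,-88)
t=load('top');s=load('side')
print('far tip: T',plane(t,225.7,241.5,.08).round(4),'S',plane(s,308,195.5,.097).round(4),'near T',plane(t,250,241.5,.077).round(4))
E
```

```text
t 3.83 pos [0.5547 0.2405 0.3038] F [-0.6 -0.8 -0. ] w 0.0511 g 0.0
[[0.038, -0.999, -0.0], [-0.999, -0.038, -0.0], [0.0, 0.0, -1.0]] [ 41.9  14.   -8.6   0.  -67.4 -39.8]
shift tool [  2.5  -1.2 170.8] spin deg 0.15 units 0.03 yaw now -87.85
far tip: T [0.5578 0.2687 0.08  ] S [0.5577 0.2544 0.097 ] near T [0.5569 0.2061 0.077 ]
```

Request:
arm_command([
  [[2.5,-1.2,30,0,-0.2],[0,0,35,0,-0.2],[0,0,35,0,-0.2],[0,0,35,0,-0.2],[0,0,25,0,-0.2],[0,0,11,0,-0.2],[0,0,0,0,0.2],[0,0,0,0,1],[0,0,0,0,1],[0,0,0,0,1]],
], newtons=25)

```text
clock: 5.08
tool_pos: [0.5568, 0.2385, 0.1342]
tool_rot: [[0.036, -0.999, 0.002], [-0.999, -0.036, 0.001], [-0.001, -0.002, -1.0]]
ft_force: [0.6, -0.9, 3.6]
width: 0.0145
grasp_force: 29.8
```

Request:
arm_command([
  [[0,0,0,0,1],[0,0,0,0,1],[0,0,0,0,1]],
])

```text
clock: 5.45
tool_pos: [0.5568, 0.2385, 0.1341]
tool_rot: [[0.036, -0.999, 0.002], [-0.999, -0.036, 0.001], [-0.001, -0.002, -1.0]]
ft_force: [2.0, 0.1, 5.6]
width: 0.0147
grasp_force: 30.2
```

```bash
python3 - <<'E'
from go import *
st();s=shot('side');im=s['pixels'][150:300,240:400];cv2.imwrite('pics/grip1.png',cv2.resize(im,None,fx=4,fy=4,interpolation=cv2.INTER_CUBIC))
# arc increments for radius 75, pivot axis; in tool x (=-y) and tool z(=-z)
q=np.linspace(0,1.38,14);y=75*np.sin(1.25-q);z=75*np.cos(1.25-q)
print(np.stack([-np.diff(y),-np.diff(z)],1).round(1).tolist())
E
```

```text
t 5.45 pos [0.5568 0.2385 0.1341] F [2.  0.1 5.6] w 0.0147 g 30.2
[[0.036, -0.999, 0.002], [-0.999, -0.036, 0.001], [-0.001, -0.002, -1.0]] [ 41.7  23.1 -20.1   0.  -46.6 -39.6]
[[2.9, -7.4], [3.7, -7.1], [4.4, -6.6], [5.1, -6.1], [5.7, -5.6], [6.3, -4.9], [6.7, -4.2], [7.2, -3.5], [7.5, -2.7], [7.7, -1.9], [7.9, -1.1], [8.0, -0.2], [7.9, 0.6]]
```

View pics/grip1.png

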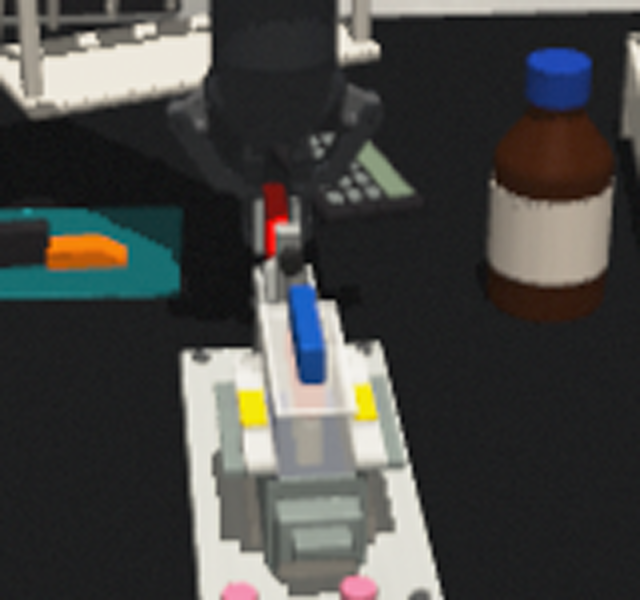

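The crop shows the fingers closed round the red grip (275,225) above the clamp. The lid is untouched, with its notches at (252,405) and (366,400).

Request:
arm_command([
  [[2.9,0,-7.4,0,1],[3.7,0,-7.1,0,1],[4.4,0,-6.6,0,1],[5.1,0,-6.1,0,1],[5.7,0,-5.6,0,1],[6.3,0,-4.9,0,1],[6.7,0,-4.2,0,1]],
])

```text
clock: 6.38
tool_pos: [0.5579, 0.2033, 0.1739]
tool_rot: [[0.035, -0.999, 0.001], [-0.999, -0.035, 0.001], [-0.001, -0.001, -1.0]]
ft_force: [10.0, 0.1, -13.6]
width: 0.0141
grasp_force: 28.0
```

Request:
arm_command([
  [[7.2,-1,-2.5,0,1],[7.5,0,-2.2,0,1],[7.7,0,-1.9,0,1],[7.9,0,-1.1,0,1],[8,0,-0.2,0,1],[7.9,0,0.6,0,1]],
])

```text
clock: 7.12
tool_pos: [0.5596, 0.1573, 0.1814]
tool_rot: [[0.036, -0.999, -0.001], [-0.999, -0.036, 0.001], [-0.001, 0.001, -1.0]]
ft_force: [3.7, 3.2, -10.9]
width: 0.0141
grasp_force: 27.1
```

```bash
python3 - <<'E'
from go import *
st();s=shot('side');im=s['pixels'][150:300,240:400];cv2.imwrite('pics/grip2.png',cv2.resize(im,None,fx=4,fy=4,interpolation=cv2.INTER_CUBIC))
E
```

```text
t 7.12 pos [0.5596 0.1573 0.1814] F [  3.7   3.2 -10.9] w 0.0141 g 27.1
[[0.036, -0.999, -0.001], [-0.999, -0.036, 0.001], [-0.001, 0.001, -1.0]] [ 34.9  18.  -20.5  -0.1 -51.5 -32.9]
```

View pics/grip2.png

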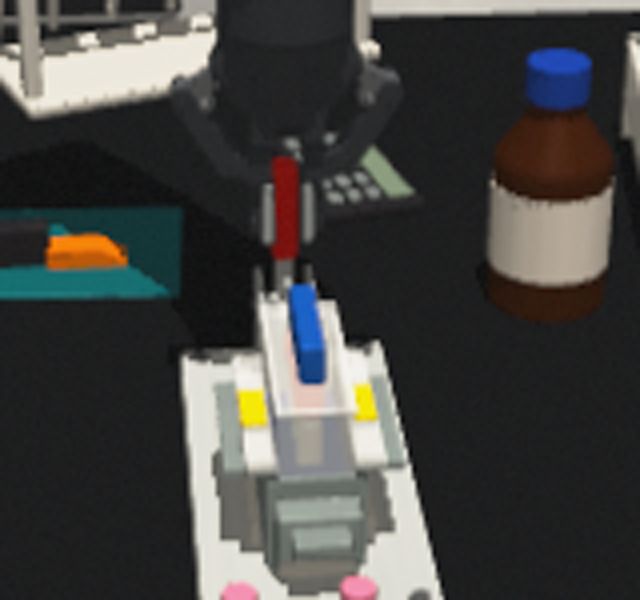

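The handle now stands upright (285,210), close to dead centre. I'll push a little further to get the snap.

Request:
arm_command([
  [[5,0,0.5,0,1],[5,0,1,0,1],[4,0,1,0,1],[0,0,0,0,1]],
])

```text
clock: 7.68
tool_pos: [0.56, 0.1428, 0.1801]
tool_rot: [[0.036, -0.999, -0.0], [-0.999, -0.036, -0.001], [0.001, 0.0, -1.0]]
ft_force: [-1.2, -0.2, -0.2]
width: -0.0001
grasp_force: 0.0
```

Request:
arm_command([
  [[0,0,0,0,1],[0,0,0,0,0],[0,0,0,0,-0.2],[0,0,0,0,-0.2],[0,0,0,0,-0.2]],
])

```text
clock: 8.3
tool_pos: [0.5604, 0.1431, 0.1796]
tool_rot: [[0.036, -0.999, -0.0], [-0.999, -0.036, -0.0], [0.0, 0.0, -1.0]]
ft_force: [-0.6, -0.3, -0.1]
width: 0.051
grasp_force: 0.0
```

```bash
python3 - <<'E'
from m import *
st();s=shot('side');t=shot('top')
blobs(s,'red',(0,150,70),(6,255,255),(280,140,340,250));blobs(t,'red',(0,150,70),(6,255,255),(220,220,300,260))
im=s['pixels'][150:300,240:400];cv2.imwrite('pics/grip3.png',cv2.resize(im,None,fx=4,fy=4,interpolation=cv2.INTER_CUBIC))
E
```

```text
t 8.3 pos [0.5604 0.1431 0.1796] F [-0.6 -0.3 -0.1] w 0.051 g 0.0
[[0.036, -0.999, -0.0], [-0.999, -0.036, -0.0], [0.0, 0.0, -1.0]] [ 33.7  17.9 -21.    0.  -51.1 -31.7]
red 170 px [310.9 201.9] xyz med [0.5606 0.164  0.1239] zmax 0.151 rect [311.  201.5] [25.  6.] 90.0
```

View pics/grip3.png

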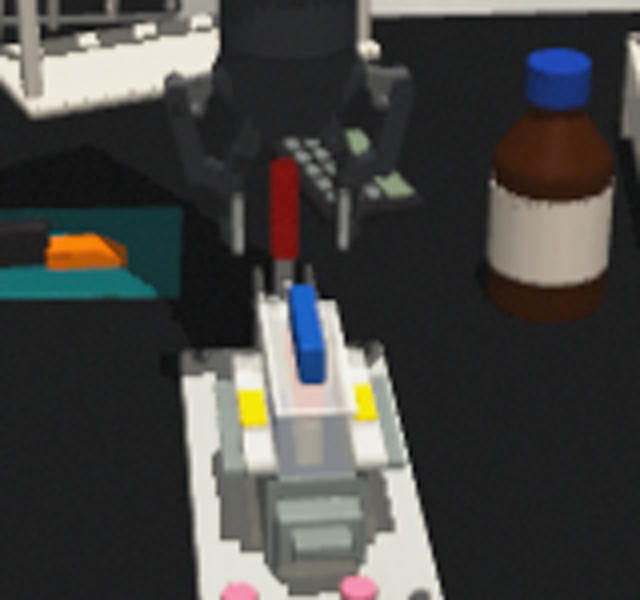

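```bash
python3 - <<'E'
from h import *
s=load('side');P=cloud(s);hsv=cv2.cvtColor(s['pixels'],cv2.COLOR_BGR2HSV);m=cv2.inRange(hsv,(0,150,60),(8,255,255));
k=np.zeros_like(m);k[140:250,280:340]=1;m=(m*k)>0
for v in range(185,220,2):
    u=np.where(m[v])[0]
    if len(u): print(v,u.min(),u.max(),np.nanmedian(P[v,u],0).round(4))
E
```

```text
189 310 311 [0.5602 0.1729 0.1514]
191 308 313 [0.5609 0.1643 0.1503]
193 308 313 [0.5595 0.1607 0.147 ]
195 308 314 [0.5606 0.1601 0.1424]
197 308 314 [0.5607 0.1615 0.1368]
199 308 314 [0.5605 0.163  0.131 ]
201 308 314 [0.5606 0.1612 0.1267]
203 308 314 [0.5606 0.1635 0.1206]
205 308 314 [0.5606 0.1647 0.1148]
207 308 314 [0.5607 0.1654 0.1094]
209 308 314 [0.5606 0.1658 0.1038]
211 308 314 [0.5605 0.1664 0.0985]
213 308 313 [0.5594 0.1668 0.0932]
```

The handle leans about 0.12 rad past upright, so the clamp is closed. Next I lift off and go to the wedge.

Request:
arm_command([
  [[0,0,-30,0,-0.5],[0,0,-40,0,-1],[0,0,-40,0,-1],[-33.7,28.5,0,0,-1],[-33.7,28.5,0,0,-1],[-33.7,28.5,0,0,-1],[-33.7,28.5,0,0,-1],[-33.7,28.5,0,0,-1],[-33.7,28.5,0,0,-1],[0,0,0,-1,-1]],
])

```text
clock: 9.65
tool_pos: [0.3807, 0.341, 0.2898]
tool_rot: [[0.145, -0.989, 0.0], [-0.989, -0.145, 0.001], [-0.001, -0.0, -1.0]]
ft_force: [-0.2, -0.6, -0.4]
width: 0.0856
grasp_force: 0.0
```

Request:
arm_command([
  [[0,0,0,-1,-0.4],[0,0,0,-1,-0.4],[0,0,0,-1,-0.4],[0,0,0,-1,-0.4],[0,0,0,-1,-0.4],[0,0,0,-1,-0.4],[0,0,0,-1,-0.4],[0,0,0,-1,-0.4],[0,0,0,-1,-0.4],[0,0,0,-1,-0.4]],
])

```text
clock: 10.9
tool_pos: [0.3823, 0.3391, 0.2896]
tool_rot: [[0.929, -0.371, -0.0], [-0.371, -0.929, 0.0], [-0.0, -0.0, -1.0]]
ft_force: [0.0, 0.2, -1.0]
width: 0.0598
grasp_force: 0.0
```

Request:
arm_command([
  [[0,0,0,-1,-0.4],[0,0,0,-1,-0.4],[0,0,0,-1,-0.4],[0,0,0,-1,-0.4],[0,0,0,0,-0.4]],
])

```text
clock: 11.52
tool_pos: [0.3823, 0.3391, 0.2897]
tool_rot: [[0.999, 0.035, 0.0], [0.035, -0.999, 0.0], [0.0, -0.0, -1.0]]
ft_force: [1.0, 0.3, -0.2]
width: 0.0598
grasp_force: 0.0
```

```bash
python3 - <<'E'
from m import *
from go import *
st();s=shot('side');t=shot('top');o=(8,170,120),(18,255,255)
blobs(s,'S',*o,(180,180,300,240));blobs(t,'T',*o,(150,250,250,360));
blobs(t,'Ty',(22,140,120),(35,255,255),(290,210,430,270),6)
go(.3825,.339,.080,2.7)
E
```

```text
t 11.53 pos [0.3823 0.3391 0.2897] F [ 1.   0.3 -0.2] w 0.0598 g 0.0
[[0.999, 0.035, 0.0], [0.035, -0.999, 0.0], [0.0, -0.0, -1.0]] [ 63.6   5.6 -20.9  -0.  -63.5  28.4]
S 140 px [260.6 212.5] xyz med [0.4332 0.334  0.0127] zmax 0.018 rect [261.5 212.5] [ 7. 19.] 90.0
S 134 px [222.2 214.4] xyz med [0.3338 0.3292 0.0132] zmax 0.018 rect [221.4 214.4] [ 7.3 19.5] 84.8
T 168 px [202.6 291.9] xyz med [0.4332 0.3398 0.0154] zmax 0.022 rect [202.5 292. ] [18.  9.] 90.0
T 188 px [203.3 331. ] xyz med [0.3312 0.3363 0.0153] zmax 0.027 rect [203.5 331. ] [20.  9.] 90.0
Ty 28 px [317.1 225.7] xyz med [0.5954 0.0326 0.0737] zmax 0.079 rect [317.5 226. ] [ 2. 11.] 90.0
Ty 31 px [410.  237.6] xyz med [ 0.5579 -0.2084  0.0827] zmax 0.088 rect [410.  237.5] [5. 6.] 90.0
Ty 66 px [318.8 248.8] xyz med [0.534  0.0274 0.0741] zmax 0.078 rect [319.  248.5] [12.  5.] 0.0
shift tool [2.000e-01 1.000e-01 2.096e+02] spin deg -0.8 units -0.13 yaw now 1.9
```

Request:
arm_command([
  [[0,0,40,-0.1,-0.4],[0,0,40,0,-0.4],[0,0,40,0,-0.4],[0,0,40,0,-0.4],[0,0,30,0,-0.4],[0,0,19,0,-0.4],[0,0,0,0,0.4],[0,0,0,0,1],[0,0,0,0,1],[0,0,0,0,1]],
], newtons=80)

```text
clock: 12.88
tool_pos: [0.3827, 0.3398, 0.0818]
tool_rot: [[0.999, 0.046, 0.001], [0.046, -0.999, 0.002], [0.001, -0.002, -1.0]]
ft_force: [-1.3, -0.8, 7.2]
width: 0.0144
grasp_force: 78.8
```

Request:
arm_command([
  [[0,0,0,0,1],[0,0,0,0,1],[0,0,-40,0,1],[0,0,-40,0,1],[0,0,-40,0,1]],
])

```text
clock: 13.5
tool_pos: [0.3822, 0.3389, 0.2022]
tool_rot: [[0.999, 0.046, 0.0], [0.046, -0.999, 0.001], [0.0, -0.001, -1.0]]
ft_force: [0.9, 0.8, -0.4]
width: 0.0145
grasp_force: 78.2
```

```bash
python3 - <<'E'
from m import *
from go import *
st();s=shot('side');t=shot('top');o=(8,170,100),(18,255,255)
blobs(s,'S',*o,(180,130,300,240));blobs(t,'T',*o,(150,220,250,380));
# station estimate; target wedge mid for -x side: x=-(36+78+12)
th=np.radians(2.0);X=np.array([np.cos(th),np.sin(th)]);O=np.array([.5645,.0285])
for sx in(-126,126): print(sx,O+X*sx/1000)
p=O-X*.126;go(p[0],p[1],.20,2)
im=np.hstack([t['pixels'][200:350,140:300],s['pixels'][130:280,180:340]]);cv2.imwrite('pics/w1.png',cv2.resize(im,None,fx=2.5,fy=2.5))
E
```

```text
t 13.5 pos [0.3822 0.3389 0.2022] F [ 0.9  0.8 -0.4] w 0.0145 g 78.2
[[0.999, 0.046, 0.0], [0.046, -0.999, 0.001], [0.0, -0.001, -1.0]] [ 63.6  10.5 -27.8  -0.  -51.7  29. ]
S 162 px [218.  172.6] xyz med [0.3323 0.3277 0.1328] zmax 0.139 rect [217.  172.4] [ 8.6 20.4] 85.9
S 131 px [257.4 171.1] xyz med [0.4322 0.3311 0.1329] zmax 0.138 rect [258. 171.] [ 6. 20.] 90.0
T 207 px [190.5 287.5] xyz med [0.437  0.34   0.1411] zmax 0.151 rect [190.  287.5] [21. 10.] 90.0
T 242 px [191.  330.9] xyz med [0.3325 0.3367 0.1407] zmax 0.147 rect [191.  330.7] [22.9 11. ] 86.4
-126 [0.43857676 0.02410266]
126 [0.69042324 0.03289734]
shift tool [ 40.2 319.1   3.5] spin deg 0.67 units 0.11 yaw now 2.67
```

View pics/w1.png

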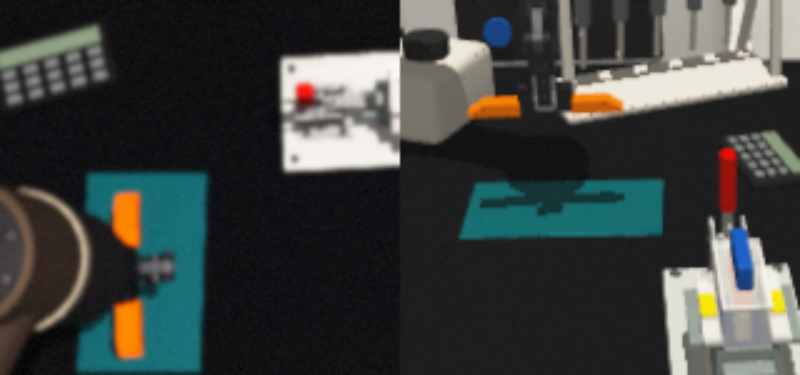

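The picture shows the wedge held level and straight between the fingers above its mat, with the closed clamp's red handle upright.

Request:
arm_command([
  [[4.5,35.4,0,0.11,1],[4.5,35.4,0,0,1],[4.5,35.4,0,0,1],[4.5,35.4,0,0,1],[4.5,35.4,0,0,1],[4.5,35.4,0,0,1],[4.5,35.4,0,0,1],[4.5,35.4,0,0,1],[4.7,35.8,0,0,1],[0,0,0,0,1]],
])

```text
clock: 14.85
tool_pos: [0.4341, 0.02, 0.2003]
tool_rot: [[1.0, 0.031, -0.0], [0.031, -1.0, -0.0], [-0.0, 0.0, -1.0]]
ft_force: [-0.4, 0.7, -1.0]
width: 0.0147
grasp_force: 78.4
```

```bash
python3 - <<'E'
from m import *
from go import *
st();s=shot('side');t=shot('top');o=(8,170,100),(18,255,255)
blobs(s,'S',*o,(180,130,400,300));blobs(t,'T',*o,(250,180,390,380));
go(.4391,.0241,.1433,2)
E
```

```text
t 14.85 pos [0.4341 0.02   0.2003] F [-0.4  0.7 -1. ] w 0.0147 g 78.4
[[1.0, 0.031, -0.0], [0.031, -1.0, -0.0], [-0.0, 0.0, -1.0]] [ 28.8   3.4 -36.7  -0.  -50.   63. ]
S 277 px [227.6 233.7] xyz med [0.383  0.0103 0.1312] zmax 0.136 rect [226.9 233.4] [11.3 26.3] 86.4
S 278 px [277.9 231.5] xyz med [0.4856 0.0126 0.1311] zmax 0.136 rect [278.5 231.5] [11. 25.] 90.0
T 214 px [324.3 309.7] xyz med [0.3767 0.0183 0.1338] zmax 0.475 rect [324.5 309.5] [19. 11.] 90.0
shift tool [ 4.9 -2.4 57.2] spin deg -0.11 units -0.02 yaw now 1.89
```

Request:
arm_command([
  [[4,0,15,0,1],[0,0,20,0,1],[0,0,12,0,1],[0,0,8,0,1],[0,0,0,0,1],[0,0,0,0,1]],
])

```text
clock: 15.7
tool_pos: [0.4388, 0.0222, 0.146]
tool_rot: [[0.999, 0.035, 0.001], [0.035, -0.999, 0.0], [0.001, -0.0, -1.0]]
ft_force: [0.3, 0.2, -0.6]
width: 0.0146
grasp_force: 78.3
```

```bash
python3 - <<'E'
from m import *
from go import *
st();s=shot('side');o=(8,170,100),(18,255,255)
blobs(s,'S',*o,(180,130,400,300));
go(.4391,.0241,.1433,2)
im=s['pixels'][190:330,220:380];cv2.imwrite('pics/w2.png',cv2.resize(im,None,fx=5,fy=4.2,interpolation=cv2.INTER_CUBIC)[:600,:800])
E
```

```text
t 15.7 pos [0.4388 0.0222 0.146 ] F [ 0.3  0.2 -0.6] w 0.0146 g 78.3
[[0.999, 0.035, 0.001], [0.035, -0.999, 0.0], [0.001, -0.0, -1.0]] [ 28.8   8.4 -40.1   0.  -41.5  63.2]
S 253 px [280.5 253.4] xyz med [0.4881 0.0149 0.0777] zmax 0.082 rect [281.5 253.5] [11. 25.] 90.0
S 273 px [232.  255.8] xyz med [0.3885 0.012  0.0772] zmax 0.082 rect [231.5 255.5] [11. 25.] 90.0
shift tool [ 0.4 -1.9  2.8] spin deg -0.01 units -0.0 yaw now 1.99
```

View pics/w2.png

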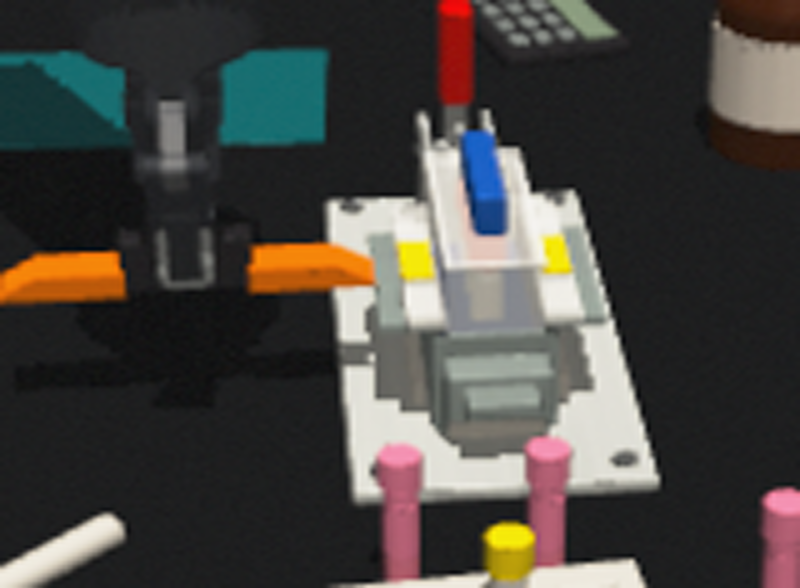

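The crop shows the blade tip (372,268) level with and square to the left notch (415,262), just short of the ledge.

Request:
arm_command([
  [[0,-1.9,2.7,0,1],[0,0,0,0,1],[4,0,0,0,1],[4,0,0,0,1],[3,0,0,0,1],[2,0,0,0,1],[0,0,0,0,1]],
])

```text
clock: 16.62
tool_pos: [0.4515, 0.0243, 0.1428]
tool_rot: [[0.999, 0.034, -0.0], [0.034, -0.999, -0.0], [-0.0, 0.0, -1.0]]
ft_force: [0.3, -0.6, -1.3]
width: 0.0149
grasp_force: 78.3
```

Request:
arm_command([
  [[1,0,0,0,1],[0,0,0,0,1]],
])

```text
clock: 16.88
tool_pos: [0.4523, 0.0243, 0.1428]
tool_rot: [[0.999, 0.034, -0.0], [0.034, -0.999, -0.0], [-0.0, 0.0, -1.0]]
ft_force: [0.3, -0.5, -0.7]
width: 0.0144
grasp_force: 78.3
```

Request:
arm_command([
  [[1,0,0,0,1],[0,0,0,0,1]],
])

```text
clock: 17.12
tool_pos: [0.4531, 0.0243, 0.1427]
tool_rot: [[0.999, 0.034, -0.001], [0.034, -0.999, -0.0], [-0.001, 0.0, -1.0]]
ft_force: [-0.6, 0.1, -1.5]
width: 0.0145
grasp_force: 78.2
```

Request:
arm_command([
  [[1,0,0,0,1],[0,0,0,0,1]],
])

```text
clock: 17.38
tool_pos: [0.4539, 0.0242, 0.1426]
tool_rot: [[0.999, 0.034, -0.001], [0.034, -0.999, -0.0], [-0.001, 0.0, -1.0]]
ft_force: [-2.5, -0.6, -1.7]
width: 0.0144
grasp_force: 78.1
```

Request:
arm_command([
  [[0,0,0.6,0,1],[1,0,0,0,1],[0,0,0,0,1]],
])

```text
clock: 17.75
tool_pos: [0.455, 0.0243, 0.1421]
tool_rot: [[0.999, 0.034, -0.001], [0.034, -0.999, -0.0], [-0.001, 0.0, -1.0]]
ft_force: [-4.1, -0.4, -2.0]
width: 0.0143
grasp_force: 78.2
```

Request:
arm_command([
  [[1,0,0,0,1],[0,0,0,0,1]],
])

```text
clock: 18.0
tool_pos: [0.4557, 0.0241, 0.1421]
tool_rot: [[0.999, 0.034, -0.002], [0.034, -0.999, -0.001], [-0.002, 0.001, -1.0]]
ft_force: [-5.2, -0.9, -0.1]
width: 0.0147
grasp_force: 78.3
```

Request:
arm_command([
  [[1,0,0,0,1],[0,0,0,0,1]],
])

```text
clock: 18.25
tool_pos: [0.4564, 0.024, 0.1421]
tool_rot: [[0.999, 0.034, -0.002], [0.034, -0.999, -0.001], [-0.002, 0.001, -1.0]]
ft_force: [-5.5, -0.7, 1.0]
width: 0.0142
grasp_force: 78.5
```

```bash
cat > lid.py <<'E'
from h import *
def lid():
    t=shot('top');s=shot('side');P=cloud(t);Q=cloud(s)
    h=cv2.cvtColor(t['pixels'],cv2.COLOR_BGR2HSV);hs=cv2.cvtColor(s['pixels'],cv2.COLOR_BGR2HSV)
    for n,hh,p,bx in(('T',h,P,(290,215,350,262)),('S',hs,Q,(285,220,345,275))):
        for nm,lo,hi in(('blue',(105,150,80),(125,255,255)),('yel',(22,140,100),(35,255,255))):
            m=cv2.inRange(hh,lo,hi);k=np.zeros_like(m);k[bx[1]:bx[3],bx[0]:bx[2]]=1;nn,L,st_,ce=cv2.connectedComponentsWithStats(m*k)
            for i in range(1,nn):
                if st_[i,4]>6:
                    q=p[L==i];c=(t if n=='T' else s);pts=np.argwhere(L==i)[:,::-1]
                    print(n,nm,st_[i,4],'ctr',ce[i].round(2),'x med',np.nanmedian(q[:,0]).round(4),'z med',np.nanmedian(q[:,2]).round(4))
if __name__=='__main__': st();lid()
E
python3 lid.py
```

```text
t 18.25 pos [0.4564 0.024  0.1421] F [-5.5 -0.7  1. ] w 0.0142 g 78.5
[[0.999, 0.034, -0.002], [0.034, -0.999, -0.001], [-0.002, 0.001, -1.0]] [ 27.8  10.4 -38.2  -0.  -41.5  64.2]
T yel 34 ctr [317.5 225. ] x med 0.5976 z med 0.0738
S blue 165 ctr [317.04 232.85] x med 0.5655 z med 0.1272
S yel 37 ctr [331.81 250.3 ] x med 0.5974 z med 0.075
S yel 54 ctr [303.54 251.81] x med 0.5374 z med 0.0749
```

Request:
arm_command([
  [[1,0,0,0,1],[1,0,0,0,1],[0,0,0,0,1]],
])

```text
clock: 18.73
tool_pos: [0.4576, 0.0238, 0.1419]
tool_rot: [[0.999, 0.034, -0.004], [0.034, -0.999, -0.001], [-0.004, 0.001, -1.0]]
ft_force: [-10.4, 0.2, 4.4]
width: 0.0145
grasp_force: 79.0
```

Request:
arm_command([
  [[1,0,0,0,1],[0,0,0,0,1]],
])

```text
clock: 18.98
tool_pos: [0.4588, 0.0239, 0.142]
tool_rot: [[0.999, 0.034, -0.003], [0.034, -0.999, -0.001], [-0.003, 0.001, -1.0]]
ft_force: [-8.5, -1.4, 3.8]
width: 0.0143
grasp_force: 78.9
```

```bash
python3 lid.py
```

```text
t 18.98 pos [0.4588 0.0239 0.142 ] F [-8.5 -1.4  3.8] w 0.0143 g 78.9
[[0.999, 0.034, -0.003], [0.034, -0.999, -0.001], [-0.003, 0.001, -1.0]] [ 27.6  10.7 -37.8  -0.  -41.7  64.3]
T yel 45 ctr [317.64 225.47] x med 0.5961 z med 0.0757
S blue 155 ctr [317.59 232.32] x med 0.5664 z med 0.1283
S yel 55 ctr [303.69 251.16] x med 0.538 z med 0.0759
S yel 33 ctr [332.15 250.21] x med 0.5982 z med 0.0747
```

Request:
arm_command([
  [[1,0,0,0,1],[1,0,0,0,1],[0,0,0,0,1]],
])

```text
clock: 19.45
tool_pos: [0.4611, 0.0241, 0.142]
tool_rot: [[0.999, 0.034, -0.003], [0.034, -0.999, -0.001], [-0.003, 0.001, -1.0]]
ft_force: [-7.8, -0.3, 2.1]
width: 0.0147
grasp_force: 78.8
```

```bash
python3 lid.py
```

```text
t 19.45 pos [0.4611 0.0241 0.142 ] F [-7.8 -0.3  2.1] w 0.0147 g 78.8
[[0.999, 0.034, -0.003], [0.034, -0.999, -0.001], [-0.003, 0.001, -1.0]] [ 27.5  10.9 -37.6  -0.  -41.7  64.5]
T yel 36 ctr [316.75 225.08] x med 0.5975 z med 0.0744
S blue 169 ctr [318.09 232.04] x med 0.5679 z med 0.1284
S yel 56 ctr [303.84 250.98] x med 0.5382 z med 0.0767
S yel 29 ctr [332.38 250.38] x med 0.5988 z med 0.0748
```

Side a is up about 2.5 mm, with roughly 2° of tilt. I now retreat, cross over the lid and go to side b.

Request:
arm_command([
  [[-10,0,0,0,1],[-12,0,0,0,1],[0,0,-25,0,1],[0,0,-35,0,1],[0,0,-35,0,1],[36,0,0,0,1],[36,0,0,0,1],[36,0,0,0,1],[36,0,0,0,1],[36,0,0,0,1]],
])

```text
clock: 20.8
tool_pos: [0.6213, 0.0305, 0.2377]
tool_rot: [[0.999, 0.035, 0.001], [0.035, -0.999, 0.0], [0.001, -0.0, -1.0]]
ft_force: [0.8, 0.1, -0.3]
width: 0.0147
grasp_force: 78.3
```

Request:
arm_command([
  [[36,0,0,0,1],[38,0,0,0,1],[0,0,0,0,1],[0,0,30,0,1],[0,0,30,0,1],[0,0,25,0,1],[0,0,0,0,1],[0,0,0,0,1]],
])

```text
clock: 21.8
tool_pos: [0.6946, 0.033, 0.1538]
tool_rot: [[0.999, 0.035, 0.002], [0.035, -0.999, 0.0], [0.002, -0.0, -1.0]]
ft_force: [0.5, -0.4, -0.1]
width: 0.0145
grasp_force: 78.3
```

```bash
python3 lid.py; python3 -c "
from go import *
go(.6935,.0329,.1426,2)"
```

```text
t 21.8 pos [0.6946 0.033  0.1538] F [ 0.5 -0.4 -0.1] w 0.0145 g 78.3
[[0.999, 0.035, 0.002], [0.035, -0.999, 0.0], [0.002, -0.0, -1.0]] [ 18.7  29.   -6.8   0.  -54.2  73.3]
T blue 114 ctr [318.33 232.79] x med 0.5659 z med 0.1302
T yel 23 ctr [317.26 224.48] x med 0.5989 z med 0.0747
T yel 74 ctr [318.84 247.55] x med 0.5366 z med 0.0768
S blue 170 ctr [318.04 232.04] x med 0.5679 z med 0.1285
S yel 56 ctr [303.73 251.04] x med 0.538 z med 0.0769
S yel 29 ctr [332.38 250.38] x med 0.5989 z med 0.0749
shift tool [-1.4  0.  11.5] spin deg -0.0 units -0.0 yaw now 2.0
```

Request:
arm_command([
  [[-1.4,0,9,0,1],[0,0,2.3,0,1],[0,0,0,0,1],[-5,0,0,0,1],[-5,0,0,0,1],[-3,0,0,0,1],[0,0,0,0,1]],
])

```text
clock: 22.78
tool_pos: [0.6843, 0.0328, 0.1441]
tool_rot: [[0.999, 0.036, 0.011], [0.036, -0.999, 0.001], [0.011, -0.001, -1.0]]
ft_force: [11.7, -0.8, 1.2]
width: 0.0144
grasp_force: 78.6
```

Request:
arm_command([
  [[-1,0,0,0,1],[-1,0,0,0,1],[0,0,0,0,1]],
])

```text
clock: 23.15
tool_pos: [0.6835, 0.0329, 0.1448]
tool_rot: [[0.999, 0.037, 0.014], [0.037, -0.999, 0.002], [0.014, -0.001, -1.0]]
ft_force: [14.1, -1.5, 2.5]
width: 0.0146
grasp_force: 78.7
```

Request:
arm_command([
  [[-1,0,0,0,1],[-1,0,0,0,1],[0,0,0,0,1]],
])

```text
clock: 23.52
tool_pos: [0.6827, 0.0331, 0.1456]
tool_rot: [[0.999, 0.037, 0.017], [0.037, -0.999, 0.002], [0.017, -0.001, -1.0]]
ft_force: [16.4, -1.9, 4.0]
width: 0.0145
grasp_force: 78.9
```

```bash
python3 lid.py
```

```text
t 23.52 pos [0.6827 0.0331 0.1456] F [16.4 -1.9  4. ] w 0.0145 g 78.9
[[0.999, 0.037, 0.017], [0.037, -0.999, 0.002], [0.017, -0.001, -1.0]] [ 19.2  28.1  -9.6   0.3 -51.3  72.8]
T blue 108 ctr [318.03 235.82] x med 0.5583 z med 0.1313
T yel 32 ctr [317.25 226.88] x med 0.5916 z med 0.0781
T yel 61 ctr [318.44 249.95] x med 0.5312 z med 0.0756
S blue 147 ctr [314.32 232.05] x med 0.5601 z med 0.1301
S yel 45 ctr [329.04 249.31] x med 0.5915 z med 0.0779
S yel 56 ctr [300.86 250.89] x med 0.5319 z med 0.0764
```

Side b isn't right: the tool has tilted and the tip seems to be pressing on the ledge's outer face. I'll back off and look.

Request:
arm_command([
  [[2,0,0,0,1],[3,0,0,0,1],[5,0,0,0,1],[6,0,0,0,1],[0,0,0,0,1]],
])

```text
clock: 24.25
tool_pos: [0.6916, 0.0325, 0.1405]
tool_rot: [[0.999, 0.034, -0.001], [0.034, -0.999, -0.0], [-0.001, 0.0, -1.0]]
ft_force: [-0.5, 0.1, 0.0]
width: 0.0147
grasp_force: 78.3
```

```bash
python3 lid.py; python3 - <<'E'
from m import *
s=load('side');t=load('top')
P=cloud(s);hsv=cv2.cvtColor(s['pixels'],cv2.COLOR_BGR2HSV);m=cv2.inRange(hsv,(8,170,80),(18,255,255));m[:200]=0;m[300:]=0;m[:,:330]=0;m[:,480:]=0
n,L,sx,ce=cv2.connectedComponentsWithStats(m)
for i in range(1,n):
    if sx[i,4]>40:
        q=P[L==i];v,u=np.where(L==i);print(sx[i],'x',np.nanpercentile(q[:,0],[2,98]).round(4),'yz',np.nanmedian(q[:,1:],0).round(4))
        for c in range(u.min(),u.max()+1,4):
            vv=v[u==c];b=plane(s,c,vv.max()+.5,.064);print(c,vv.min(),vv.max(),end=' | ')
        print()
im=s['pixels'][190:310,280:440];cv2.imwrite('pics/w3.png',cv2.resize(im,None,fx=5,fy=5,interpolation=cv2.INTER_CUBIC))
E
```

```text
t 24.25 pos [0.6916 0.0325 0.1405] F [-0.5  0.1  0. ] w 0.0147 g 78.3
[[0.999, 0.034, -0.001], [0.034, -0.999, -0.0], [-0.001, 0.0, -1.0]] [ 18.8  29.6  -7.7  -0.  -52.8  73.2]
T blue 115 ctr [317.87 233.82] x med 0.5635 z med 0.1296
T yel 24 ctr [317.5 225.5] x med 0.596 z med 0.074
T yel 69 ctr [318.58 248.61] x med 0.5341 z med 0.0765
S blue 158 ctr [316.73 232.03] x med 0.5647 z med 0.1289
S yel 49 ctr [302.57 250.57] x med 0.5359 z med 0.0772
S yel 35 ctr [330.83 250.54] x med 0.5952 z med 0.0746
[388 244  25  12 250] x [0.7192 0.7897] yz [0.0257 0.0718]
388 250 254 | 392 244 255 | 396 244 254 | 400 244 254 | 404 244 254 | 408 246 254 | 412 251 254 | 
[339 246  26  12 267] x [0.6163 0.669 ] yz [0.023  0.0713]
339 251 252 | 343 248 257 | 347 246 257 | 351 246 257 | 355 246 257 | 359 246 256 | 363 249 256 |
```

View pics/w3.png

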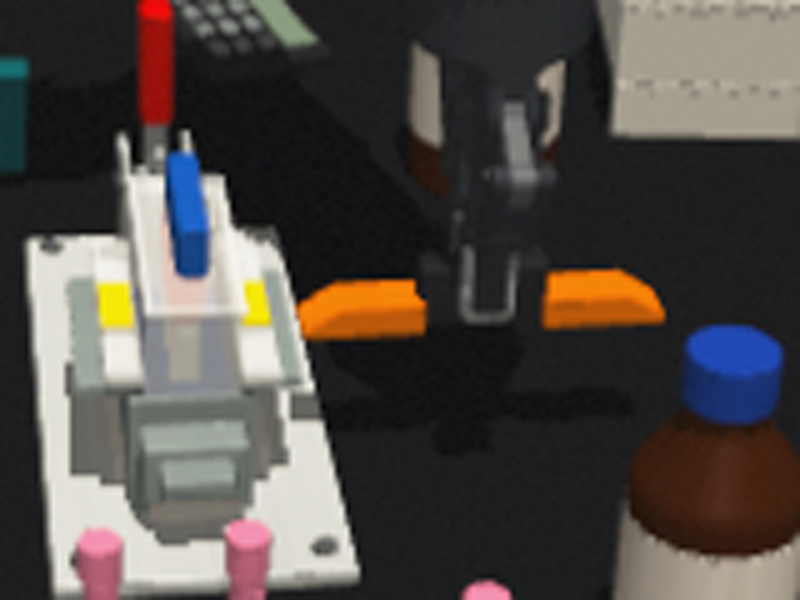

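The crop shows the right-hand blade (300,318) just clear of the ledge and a little low, while the lid and bucket are back in place. I'll raise it 2.7 mm and try again.

Request:
arm_command([
  [[0,0,-2.8,0,1],[0,0,0,0,1],[-4,0,0,0,1],[-4,0,0,0,1],[-3,0,0,0,1],[0,0,0,0,1]],
])

```text
clock: 25.1
tool_pos: [0.6806, 0.0322, 0.1439]
tool_rot: [[0.999, 0.035, 0.0], [0.035, -0.999, 0.0], [0.0, -0.0, -1.0]]
ft_force: [0.7, 0.6, -0.8]
width: 0.0144
grasp_force: 78.3
```

Request:
arm_command([
  [[-1,0,0,0,1],[-1,0,0,0,1],[0,0,0,0,1]],
])

```text
clock: 25.48
tool_pos: [0.6788, 0.0322, 0.1438]
tool_rot: [[0.999, 0.035, -0.0], [0.035, -0.999, -0.0], [-0.0, 0.0, -1.0]]
ft_force: [-0.3, 0.6, -0.9]
width: 0.0145
grasp_force: 78.3
```

Request:
arm_command([
  [[-1,0,0,0,1],[-1,0,0,0,1],[0,0,0,0,1]],
])

```text
clock: 25.85
tool_pos: [0.6768, 0.0321, 0.1438]
tool_rot: [[0.999, 0.035, -0.0], [0.035, -0.999, -0.0], [-0.0, 0.0, -1.0]]
ft_force: [-0.2, 0.4, 0.3]
width: 0.0146
grasp_force: 78.3
```

```bash
python3 lid.py
```

```text
t 25.85 pos [0.6768 0.0321 0.1438] F [-0.2  0.4  0.3] w 0.0146 g 78.3
[[0.999, 0.035, -0.0], [0.035, -0.999, -0.0], [-0.0, 0.0, -1.0]] [ 19.2  28.2  -9.7  -0.  -52.1  72.8]
T blue 114 ctr [317.86 233.8 ] x med 0.5635 z med 0.1299
T yel 34 ctr [317.79 225.06] x med 0.5976 z med 0.0724
T yel 70 ctr [318.59 248.57] x med 0.5344 z med 0.0766
S blue 158 ctr [316.73 232.03] x med 0.5648 z med 0.129
S yel 49 ctr [302.57 250.57] x med 0.5359 z med 0.0768
S yel 35 ctr [330.83 250.54] x med 0.5954 z med 0.0744
```

Request:
arm_command([
  [[0,0,1,0,1],[-1,0,0,0,1],[-1,0,0,0,1],[0,0,0,0,1]],
])

```text
clock: 26.45
tool_pos: [0.6748, 0.032, 0.1428]
tool_rot: [[0.999, 0.034, 0.0], [0.034, -0.999, 0.0], [0.0, -0.0, -1.0]]
ft_force: [0.2, 0.2, -1.1]
width: 0.0146
grasp_force: 78.3
```

Request:
arm_command([
  [[-1,0,0,0,1],[-1,0,0,0,1],[0,0,0,0,1]],
])

```text
clock: 26.82
tool_pos: [0.6732, 0.0321, 0.1429]
tool_rot: [[0.999, 0.035, 0.001], [0.035, -0.999, 0.0], [0.001, -0.0, -1.0]]
ft_force: [3.0, 1.0, -2.6]
width: 0.0147
grasp_force: 78.1
```

Request:
arm_command([
  [[-1,0,0,0,1],[-1,0,0,0,1],[0,0,0,0,1]],
])

```text
clock: 27.2
tool_pos: [0.671, 0.0319, 0.1428]
tool_rot: [[0.999, 0.035, 0.0], [0.035, -0.999, 0.0], [0.0, -0.0, -1.0]]
ft_force: [3.5, -0.6, -3.2]
width: 0.0147
grasp_force: 78.0
```

```bash
python3 lid.py
```

```text
t 27.2 pos [0.671  0.0319 0.1428] F [ 3.5 -0.6 -3.2] w 0.0147 g 78.0
[[0.999, 0.035, 0.0], [0.035, -0.999, 0.0], [0.0, -0.0, -1.0]] [ 19.3  27.7 -10.6   0.  -51.6  72.7]
T blue 111 ctr [318.3  234.57] x med 0.5616 z med 0.13
T yel 40 ctr [317.77 225.7 ] x med 0.595 z med 0.0742
T yel 68 ctr [318.26 249.35] x med 0.533 z med 0.0754
S blue 157 ctr [315.7  232.08] x med 0.5625 z med 0.1293
S yel 51 ctr [301.71 250.65] x med 0.534 z med 0.0768
S yel 39 ctr [329.92 250.26] x med 0.5933 z med 0.0752
```

Request:
arm_command([
  [[-1,0,0.4,0,1],[-1,0,0,0,1],[0,0,0,0,1]],
])

```text
clock: 27.68
tool_pos: [0.669, 0.0319, 0.1426]
tool_rot: [[0.999, 0.035, 0.0], [0.035, -0.999, 0.0], [0.0, -0.0, -1.0]]
ft_force: [3.5, 0.1, -2.6]
width: 0.0146
grasp_force: 78.1
```

Request:
arm_command([
  [[-1,0,0,0,1],[-1,0,0,0,1],[0,0,0,0,1]],
])

```text
clock: 28.05
tool_pos: [0.6668, 0.0318, 0.1425]
tool_rot: [[0.999, 0.035, 0.0], [0.035, -0.999, 0.0], [0.0, -0.0, -1.0]]
ft_force: [4.9, -0.5, -3.1]
width: 0.0148
grasp_force: 78.1
```

```bash
python3 lid.py
```

```text
t 28.05 pos [0.6668 0.0318 0.1425] F [ 4.9 -0.5 -3.1] w 0.0148 g 78.1
[[0.999, 0.035, 0.0], [0.035, -0.999, 0.0], [0.0, -0.0, -1.0]] [ 19.4  27.4 -11.2  -0.  -51.4  72.6]
T blue 110 ctr [318.62 235.42] x med 0.5596 z med 0.1309
T yel 40 ctr [317.8  225.78] x med 0.5943 z med 0.0759
T yel 65 ctr [318.46 249.46] x med 0.5332 z med 0.0765
S blue 147 ctr [314.72 232.08] x med 0.5605 z med 0.1303
S yel 43 ctr [329.51 249.37] x med 0.5925 z med 0.0771
S yel 52 ctr [301.38 251.  ] x med 0.5327 z med 0.0765
```

Request:
arm_command([
  [[-1,0,0,0,1],[-0.8,0,0,0,1],[0,0,0,0,1]],
])

```text
clock: 28.52
tool_pos: [0.6649, 0.0317, 0.1423]
tool_rot: [[0.999, 0.035, -0.0], [0.035, -0.999, -0.0], [-0.0, 0.0, -1.0]]
ft_force: [4.8, -0.5, -2.4]
width: 0.0145
grasp_force: 78.1
```

```bash
python3 lid.py
```

```text
t 28.52 pos [0.6649 0.0317 0.1423] F [ 4.8 -0.5 -2.4] w 0.0145 g 78.1
[[0.999, 0.035, -0.0], [0.035, -0.999, -0.0], [-0.0, 0.0, -1.0]] [ 19.5  27.3 -11.5  -0.  -51.2  72.5]
T blue 106 ctr [318.37 235.78] x med 0.5581 z med 0.1314
T yel 47 ctr [317.57 225.94] x med 0.594 z med 0.0768
T yel 63 ctr [318.57 249.62] x med 0.5316 z med 0.0768
S blue 140 ctr [314.14 231.74] x med 0.5598 z med 0.1306
S yel 49 ctr [329.35 249.18] x med 0.5924 z med 0.0787
S yel 53 ctr [301.23 250.92] x med 0.5325 z med 0.076
```

Request:
arm_command([
  [[10,0,0,0,1],[12,0,0,0,1],[0,0,-25,0,1],[0,0,-35,0,1],[0,0,-35,0,1],[-36,0,0,0,1],[-36,0,0,0,1],[-36,0,0,0,1],[-36,0,0,0,1],[-36,0,0,0,1]],
])

```text
clock: 29.88
tool_pos: [0.5062, 0.0261, 0.2374]
tool_rot: [[0.999, 0.034, -0.001], [0.034, -0.999, -0.0], [-0.001, 0.0, -1.0]]
ft_force: [0.4, 0.2, -0.3]
width: 0.0143
grasp_force: 78.4
```

Request:
arm_command([
  [[-36,0,0,0,1],[-35,0,0,0,1],[0,0,0,0,1],[0,0,30,0,1],[0,0,30,0,1],[0,0,22,0,1],[0,0,0,0,1],[0,0,0,0,1]],
])

```text
clock: 30.88
tool_pos: [0.4371, 0.024, 0.1561]
tool_rot: [[0.999, 0.035, 0.0], [0.035, -0.999, -0.0], [0.0, 0.0, -1.0]]
ft_force: [0.3, -0.5, -1.2]
width: 0.0143
grasp_force: 78.4
```

```bash
python3 lid.py; python3 -c "
from go import *
go(.4365,.0241,.1436,2)"
```

```text
t 30.88 pos [0.4371 0.024  0.1561] F [ 0.3 -0.5 -1.2] w 0.0143 g 78.4
[[0.999, 0.035, 0.0], [0.035, -0.999, -0.0], [0.0, 0.0, -1.0]] [ 29.1   7.3 -39.6   0.  -43.   62.8]
T blue 114 ctr [318.77 235.42] x med 0.5594 z med 0.1308
T yel 35 ctr [317.66 226.03] x med 0.5941 z med 0.0779
S blue 144 ctr [314.83 232.08] x med 0.5607 z med 0.1305
S yel 44 ctr [329.73 249.05] x med 0.593 z med 0.078
S yel 57 ctr [301.79 251.04] x med 0.5341 z med 0.0762
shift tool [-0.5 -0.  12.8] spin deg -0.01 units -0.0 yaw now 1.99
```

Request:
arm_command([
  [[0,0,8,0,1],[0,0,4.5,0,1],[0,0,0,0,1],[4,0,0,0,1],[4,0,0,0,1],[4,0,0,0,1],[3,0,0,0,1],[0,0,0,0,1]],
])

```text
clock: 31.98
tool_pos: [0.4514, 0.0243, 0.1429]
tool_rot: [[0.999, 0.034, -0.0], [0.034, -0.999, -0.0], [-0.0, 0.0, -1.0]]
ft_force: [-0.7, -0.4, -0.9]
width: 0.0144
grasp_force: 78.4
```

Request:
arm_command([
  [[1,0,0.8,0,1],[1,0,0,0,1],[1,0,0,0,1],[0,0,0,0,1]],
])

```text
clock: 32.48
tool_pos: [0.4542, 0.0244, 0.1421]
tool_rot: [[0.999, 0.035, 0.0], [0.035, -0.999, -0.0], [0.0, 0.0, -1.0]]
ft_force: [-0.7, 0.8, -1.0]
width: 0.0146
grasp_force: 78.4
```

Request:
arm_command([
  [[1,0,0,0,1],[1,0,0,0,1],[0,0,0,0,1]],
])

```text
clock: 32.85
tool_pos: [0.4558, 0.0243, 0.1419]
tool_rot: [[0.999, 0.034, -0.001], [0.034, -0.999, -0.0], [-0.001, 0.0, -1.0]]
ft_force: [-2.5, 0.7, -0.1]
width: 0.0147
grasp_force: 78.3
```

```bash
python3 lid.py
```

```text
t 32.85 pos [0.4558 0.0243 0.1419] F [-2.5  0.7 -0.1] w 0.0147 g 78.3
[[0.999, 0.034, -0.001], [0.034, -0.999, -0.0], [-0.001, 0.0, -1.0]] [ 27.9  10.4 -38.3  -0.  -41.4  64.1]
T yel 44 ctr [318.16 226.43] x med 0.5936 z med 0.0778
S blue 140 ctr [315.01 231.91] x med 0.5616 z med 0.1301
S yel 44 ctr [329.98 249.23] x med 0.5934 z med 0.0778
S yel 56 ctr [301.95 250.93] x med 0.5343 z med 0.0763
```

Request:
arm_command([
  [[1,0,0,0,1],[1,0,0,0,1],[1,0,0,0,1],[1,0,0,0,1],[0,0,0,0,1]],
])

```text
clock: 33.58
tool_pos: [0.4593, 0.0242, 0.1419]
tool_rot: [[0.999, 0.034, -0.002], [0.034, -0.999, -0.001], [-0.002, 0.001, -1.0]]
ft_force: [-5.8, -0.5, 2.7]
width: 0.0145
grasp_force: 78.8
```

```bash
python3 lid.py
```

```text
t 33.58 pos [0.4593 0.0242 0.1419] F [-5.8 -0.5  2.7] w 0.0145 g 78.8
[[0.999, 0.034, -0.002], [0.034, -0.999, -0.001], [-0.002, 0.001, -1.0]] [ 27.7  10.7 -37.8  -0.  -41.6  64.3]
T yel 42 ctr [317.36 226.1 ] x med 0.5939 z med 0.0793
S blue 144 ctr [315.99 231.35] x med 0.5634 z med 0.131
S yel 41 ctr [330.59 249.17] x med 0.5949 z med 0.0775
S yel 54 ctr [302.39 250.02] x med 0.5349 z med 0.0779
```

Request:
arm_command([
  [[1,0,0,0,1],[1,0,0,0,1],[0.5,0,0,0,1],[0,0,0,0,1]],
])

```text
clock: 34.17
tool_pos: [0.4612, 0.0241, 0.1418]
tool_rot: [[0.999, 0.034, -0.003], [0.034, -0.999, -0.001], [-0.003, 0.001, -1.0]]
ft_force: [-8.3, 0.2, 3.4]
width: 0.0147
grasp_force: 79.1
```

```bash
python3 lid.py
```

```text
t 34.17 pos [0.4612 0.0241 0.1418] F [-8.3  0.2  3.4] w 0.0147 g 79.1
[[0.999, 0.034, -0.003], [0.034, -0.999, -0.001], [-0.003, 0.001, -1.0]] [ 27.5  10.9 -37.6  -0.  -41.7  64.5]
T yel 21 ctr [316.19 225.52] x med 0.5963 z med 0.0784
S blue 157 ctr [316.61 231.17] x med 0.5643 z med 0.1313
S yel 39 ctr [330.9  249.18] x med 0.5954 z med 0.0777
S yel 56 ctr [302.62 250.09] x med 0.5359 z med 0.0787
```

Request:
arm_command([
  [[1,0,0,0,1],[0.5,0,0,0,1],[0,0,0,0,1]],
])

```text
clock: 34.65
tool_pos: [0.463, 0.0243, 0.1418]
tool_rot: [[0.999, 0.034, -0.002], [0.034, -0.999, -0.001], [-0.002, 0.001, -1.0]]
ft_force: [-7.6, -0.2, 3.0]
width: 0.0144
grasp_force: 79.0
```

Request:
arm_command([
  [[-10,0,0,0,1],[-13,0,0,0,1],[0,0,-25,0,1],[0,0,-35,0,1],[0,0,-35,0,1],[36,0,0,0,1],[36,0,0,0,1],[36,0,0,0,1],[36,0,0,0,1],[36,0,0,0,1]],
])

```text
clock: 35.9
tool_pos: [0.6218, 0.0304, 0.2372]
tool_rot: [[0.999, 0.035, 0.001], [0.035, -0.999, 0.0], [0.001, -0.0, -1.0]]
ft_force: [-0.8, 0.5, 0.4]
width: 0.0144
grasp_force: 78.4
```

Request:
arm_command([
  [[36,0,0,0,1],[38,0,0,0,1],[0,0,0,0,1],[0,0,30,0,1],[0,0,30,0,1],[0,0,20,0,1],[0,0,0,0,1],[0,0,0,0,1]],
])

```text
clock: 36.9
tool_pos: [0.6952, 0.033, 0.1584]
tool_rot: [[0.999, 0.035, 0.001], [0.035, -0.999, 0.0], [0.001, -0.0, -1.0]]
ft_force: [0.2, 0.5, -0.3]
width: 0.0145
grasp_force: 78.4
```

```bash
python3 lid.py; python3 -c "
from go import *
go(.6935,.0329,.1436,2)"
```

```text
t 36.9 pos [0.6952 0.033  0.1584] F [ 0.2  0.5 -0.3] w 0.0145 g 78.4
[[0.999, 0.035, 0.001], [0.035, -0.999, 0.0], [0.001, -0.0, -1.0]] [ 18.7  28.8  -6.4   0.  -54.7  73.3]
T blue 116 ctr [318.53 233.46] x med 0.5642 z med 0.133
T yel 25 ctr [317.68 225.36] x med 0.5961 z med 0.0773
T yel 72 ctr [318.81 248.57] x med 0.5336 z med 0.0798
S blue 158 ctr [316.91 231.01] x med 0.5651 z med 0.1314
S yel 52 ctr [302.4  249.21] x med 0.5355 z med 0.0796
S yel 32 ctr [331.   249.75] x med 0.5958 z med 0.0776
shift tool [-2.   0.  15.1] spin deg -0.0 units -0.0 yaw now 2.0
```

Request:
arm_command([
  [[0,0,8,0,1],[0,0,5,0,1],[0,0,0,0,1],[0,0,0,0,1]],
])

```text
clock: 37.5
tool_pos: [0.6951, 0.0327, 0.144]
tool_rot: [[0.999, 0.035, -0.0], [0.035, -0.999, -0.0], [-0.0, 0.0, -1.0]]
ft_force: [0.4, -1.0, -0.4]
width: 0.0142
grasp_force: 78.4
```

Request:
arm_command([
  [[-5,0,0,0,1],[-5,0,0,0,1],[-5,0,0,0,1],[-4,0,0.6,0,1],[-2,0,0.6,0,1],[0,0,0,0,1]],
])

```text
clock: 38.25
tool_pos: [0.6739, 0.032, 0.1429]
tool_rot: [[0.999, 0.035, 0.0], [0.035, -0.999, -0.0], [0.0, 0.0, -1.0]]
ft_force: [0.7, 0.1, -0.7]
width: 0.0146
grasp_force: 78.4
```

Request:
arm_command([
  [[-1,0,0,0,1],[-1,0,0,0,1],[-1,0,0,0,1],[-1,0,0,0,1],[0,0,0,0,1]],
])

```text
clock: 38.88
tool_pos: [0.6702, 0.0319, 0.143]
tool_rot: [[0.999, 0.035, 0.001], [0.035, -0.999, 0.0], [0.001, -0.0, -1.0]]
ft_force: [0.8, -0.3, -2.2]
width: 0.0148
grasp_force: 78.2
```

```bash
python3 lid.py
```

```text
t 38.88 pos [0.6702 0.0319 0.143 ] F [ 0.8 -0.3 -2.2] w 0.0148 g 78.2
[[0.999, 0.035, 0.001], [0.035, -0.999, 0.0], [0.001, -0.0, -1.0]] [ 19.3  27.7 -10.7   0.  -51.6  72.6]
T blue 114 ctr [318.22 233.59] x med 0.5634 z med 0.1326
T yel 33 ctr [317.67 224.97] x med 0.5971 z med 0.0751
T yel 71 ctr [318.69 248.58] x med 0.5337 z med 0.079
S blue 160 ctr [316.79 231.06] x med 0.5649 z med 0.1316
S yel 34 ctr [330.88 249.56] x med 0.5953 z med 0.0774
S yel 51 ctr [302.29 249.35] x med 0.5347 z med 0.0796
```

Request:
arm_command([
  [[-1,0,0.2,0,1],[-1,0,0.2,0,1],[-1,0,0,0,1],[-1,0,0,0,1],[-1,0,0,0,1],[0,0,0,0,1]],
])

```text
clock: 39.72
tool_pos: [0.6648, 0.0317, 0.1425]
tool_rot: [[0.999, 0.034, -0.0], [0.034, -0.999, -0.0], [-0.0, 0.0, -1.0]]
ft_force: [1.2, -0.6, -0.3]
width: 0.0142
grasp_force: 78.2
```

```bash
python3 lid.py
```

```text
t 39.73 pos [0.6648 0.0317 0.1425] F [ 1.2 -0.6 -0.3] w 0.0142 g 78.2
[[0.999, 0.034, -0.0], [0.034, -0.999, -0.0], [-0.0, 0.0, -1.0]] [ 19.5  27.3 -11.5  -0.  -51.3  72.5]
T blue 111 ctr [318.41 234.95] x med 0.5602 z med 0.1337
T yel 45 ctr [317.62 225.47] x med 0.5955 z med 0.0791
T yel 67 ctr [318.42 249.28] x med 0.5325 z med 0.0786
S blue 139 ctr [314.88 231.27] x med 0.5608 z med 0.1325
S yel 44 ctr [329.98 248.39] x med 0.5935 z med 0.0801
S yel 56 ctr [301.73 250.04] x med 0.5339 z med 0.0786
```

Request:
arm_command([
  [[12,0,0,0,1],[16,0,0,0,1],[0,0,-25,0,1],[0,0,-35,0,1],[0,0,-35,0,1],[-36,0,0,0,1],[-36,0,0,0,1],[-36,0,0,0,1],[-36,0,0,0,1],[-36,0,0,0,1]],
])

```text
clock: 41.08
tool_pos: [0.5123, 0.0263, 0.2376]
tool_rot: [[0.999, 0.034, -0.001], [0.034, -0.999, -0.0], [-0.001, 0.0, -1.0]]
ft_force: [0.0, -0.0, -0.5]
width: 0.0148
grasp_force: 78.3
```

Request:
arm_command([
  [[-36,0,0,0,1],[-41,0,0,0,1],[0,0,0,0,1],[0,0,30,0,1],[0,0,35,0,1],[0,0,28,0,1],[0,0,0,0,1],[0,0,0,0,1]],
])

```text
clock: 42.08
tool_pos: [0.4372, 0.0241, 0.1454]
tool_rot: [[0.999, 0.035, 0.001], [0.035, -0.999, -0.0], [0.001, 0.0, -1.0]]
ft_force: [0.3, -0.9, 0.7]
width: 0.0144
grasp_force: 78.3
```

```bash
python3 lid.py; python3 -c "
from go import *
go(.4365,.0241,.1436,2)"
```

```text
t 42.08 pos [0.4372 0.0241 0.1454] F [ 0.3 -0.9  0.7] w 0.0144 g 78.3
[[0.999, 0.035, 0.001], [0.035, -0.999, -0.0], [0.001, 0.0, -1.0]] [ 29.1   8.3 -40.3   0.  -41.3  62.8]
T blue 107 ctr [318.06 234.62] x med 0.5609 z med 0.1324
T yel 32 ctr [317.25 225.88] x med 0.5944 z med 0.0796
S blue 148 ctr [315.5  231.43] x med 0.5621 z med 0.1322
S yel 38 ctr [330.05 248.76] x med 0.5937 z med 0.0791
S yel 58 ctr [301.84 250.02] x med 0.5341 z med 0.0792
shift tool [-0.6  0.   2.1] spin deg -0.01 units -0.0 yaw now 1.99
```

Request:
arm_command([
  [[0,0,1.6,0,1],[0,0,0,0,1],[5,0,0,0,1],[5,0,0,0,1],[5,0,0,0,1],[4,0,0.5,0,1],[2,0,0.5,0,1],[0,0,0,0,1]],
])

```text
clock: 43.18
tool_pos: [0.4573, 0.0245, 0.1418]
tool_rot: [[0.999, 0.034, -0.0], [0.034, -0.999, -0.0], [-0.0, 0.0, -1.0]]
ft_force: [0.1, 0.5, -0.4]
width: 0.0145
grasp_force: 78.5
```

Request:
arm_command([
  [[1,0,0,0,1],[1,0,0,0,1],[1,0,0,0,1],[0,0,0,0,1]],
])

```text
clock: 43.68
tool_pos: [0.4601, 0.0246, 0.1419]
tool_rot: [[0.999, 0.034, -0.0], [0.034, -0.999, -0.0], [-0.0, 0.0, -1.0]]
ft_force: [-0.2, -1.2, 0.7]
width: 0.0146
grasp_force: 78.4
```

Request:
arm_command([
  [[1,0,0,0,1],[1,0,0,0,1],[0,0,0,0,1]],
])

```text
clock: 44.05
tool_pos: [0.4623, 0.0247, 0.1419]
tool_rot: [[0.999, 0.035, 0.0], [0.035, -0.999, -0.0], [0.0, 0.0, -1.0]]
ft_force: [-0.7, 0.4, -1.3]
width: 0.0147
grasp_force: 78.4
```

```bash
python3 lid.py
```

```text
t 44.05 pos [0.4623 0.0247 0.1419] F [-0.7  0.4 -1.3] w 0.0147 g 78.4
[[0.999, 0.035, 0.0], [0.035, -0.999, -0.0], [0.0, 0.0, -1.0]] [ 27.5  10.9 -37.5   0.  -41.5  64.4]
T yel 20 ctr [315.85 225.55] x med 0.5957 z med 0.0795
S blue 154 ctr [316.52 231.16] x med 0.5643 z med 0.1322
S yel 57 ctr [302.21 248.96] x med 0.5347 z med 0.0805
S yel 37 ctr [330.59 249.24] x med 0.5947 z med 0.0785
```

The forces stay below about 1.5 N with side a at about 5.8 mm, so both edges are free. I'll return the wedge to its mat.

Request:
arm_command([
  [[-10,0,0,0,1],[-15,0,0,0,1],[0,0,-30,0,1],[0,0,-30,0,1],[-4.9,-35.2,0,0,1],[-4.9,-35.2,0,0,1],[-4.9,-35.2,0,0,1],[-4.9,-35.2,0,0,1],[-4.9,-35.2,0,0,1],[-4.9,-35.2,0,0,1]],
])

```text
clock: 45.4
tool_pos: [0.3992, 0.2345, 0.202]
tool_rot: [[0.999, 0.035, 0.0], [0.035, -0.999, 0.0], [0.0, -0.0, -1.0]]
ft_force: [0.4, -0.1, -0.4]
width: 0.0145
grasp_force: 78.4
```

Request:
arm_command([
  [[-4.9,-35.2,0,0,1],[-4.9,-35.2,0,0,1],[-4.9,-35.2,0,0,1],[0,0,0,0,1],[0,0,30,0,1],[0,0,30,0,1],[0,0,30,0,1],[0,0,15,0,1],[0,0,5,0,1],[0,0,0,0,1]],
])

```text
clock: 46.65
tool_pos: [0.3823, 0.339, 0.0924]
tool_rot: [[0.999, 0.035, 0.0], [0.035, -0.999, 0.0], [0.0, -0.0, -1.0]]
ft_force: [1.0, -0.7, -0.8]
width: 0.0145
grasp_force: 78.5
```

```bash
python3 lid.py; python3 -c "
from go import *
go(.3825,.340,.082,2)"
```

```text
t 46.65 pos [0.3823 0.339  0.0924] F [ 1.  -0.7 -0.8] w 0.0145 g 78.5
[[0.999, 0.035, 0.0], [0.035, -0.999, 0.0], [0.0, -0.0, -1.0]] [ 63.6  19.3 -34.4   0.  -36.3  28.4]
T blue 108 ctr [318.17 234.59] x med 0.5606 z med 0.1327
T yel 31 ctr [317.16 225.84] x med 0.594 z med 0.0786
T yel 69 ctr [318.51 249.1 ] x med 0.5329 z med 0.0798
S blue 148 ctr [315.5  231.43] x med 0.5622 z med 0.1321
S yel 37 ctr [330.11 248.76] x med 0.594 z med 0.0789
S yel 57 ctr [301.89 249.96] x med 0.5343 z med 0.0787
shift tool [ 0.1 -0.6 10.8] spin deg -0.01 units -0.0 yaw now 1.99
```

Request:
arm_command([
  [[0,0,7,0,1],[0,0,3,0,1],[0,0,0,0,1],[0,0,0,0,1],[0,0,0,0,0.4],[0,0,0,0,0],[0,0,0,0,0],[0,0,-20,0,0],[0,0,-50,0,0],[0,0,-50,0,0]],
])

```text
clock: 48.0
tool_pos: [0.382, 0.3386, 0.203]
tool_rot: [[0.999, 0.035, -0.0], [0.035, -0.999, -0.001], [-0.001, 0.001, -1.0]]
ft_force: [0.1, 1.2, -0.8]
width: 0.0422
grasp_force: 0.0
```

Request:
arm_command([
  [[0,0,-50,0,0],[0,0,-40,0,0],[18.9,35.2,0,0,0],[18.9,35.2,0,0,0],[18.9,35.2,0,0,0],[18.9,35.2,0,0,0],[18.9,35.2,0,0,0],[18.9,35.2,0,0,0],[18.9,35.2,0,0,0],[18.9,35.2,0,0,0]],
])

```text
clock: 49.25
tool_pos: [0.5434, 0.0614, 0.2919]
tool_rot: [[0.999, 0.035, 0.0], [0.035, -0.999, 0.0], [0.0, -0.0, -1.0]]
ft_force: [0.5, 0.4, 0.2]
width: 0.0431
grasp_force: 0.0
```

Request:
arm_command([
  [[18.9,35.2,0,0,0],[0,0,0,1,0],[0,0,0,1,0],[0,0,0,1,0],[0,0,0,1,0],[0,0,0,1,0],[0,0,0,1,0],[0,0,0,1,0],[0,0,0,1,0],[0,0,0,1,0]],
])

```text
clock: 50.5
tool_pos: [0.5629, 0.0281, 0.2918]
tool_rot: [[0.613, -0.79, -0.0], [-0.79, -0.613, -0.0], [-0.0, 0.0, -1.0]]
ft_force: [0.1, 0.6, 0.6]
width: 0.0428
grasp_force: 0.0
```

Request:
arm_command([
  [[0,0,0,1,0],[0,0,0,1,0],[0,0,0,1,0],[0,0,0,1,0],[0,0,0,1,0],[0,0,0,1,0],[0,0,0,0,0],[0,0,0,0,0]],
])

```text
clock: 51.5
tool_pos: [0.563, 0.0281, 0.2919]
tool_rot: [[0.037, -0.999, -0.0], [-0.999, -0.037, -0.0], [-0.0, 0.0, -1.0]]
ft_force: [-0.6, 1.0, -0.6]
width: 0.0428
grasp_force: 0.0
```

```bash
python3 lid.py; python3 - <<'E'
from m import *
from go import *
go(.5635,.0285,.186,-88)
t=load('top');s=load('side');o=(8,170,120),(18,255,255)
blobs(s,'wS',*o,(180,180,300,240));blobs(t,'wT',*o,(150,250,250,360))
b=cv2.inRange(cv2.cvtColor(s['pixels'],cv2.COLOR_BGR2HSV),(105,150,80),(125,255,255));b[:215]=0;b[280:]=0;b[:,:290]=0;b[:,345:]=0
P=cloud(s);q=P[b>0];print('ridge pts',np.nanpercentile(q,[3,50,97],axis=0).round(4))
E
```

```text
t 51.5 pos [0.563  0.0281 0.2919] F [-0.6  1.  -0.6] w 0.0428 g 0.0
[[0.037, -0.999, -0.0], [-0.999, -0.037, -0.0], [-0.0, 0.0, -1.0]] [ 22.8  10.6 -14.6  -0.  -64.8 -20.6]
T blue 37 ctr [309.68 234.97] x med 0.559 z med 0.133
T blue 27 ctr [328.15 234.26] x med 0.5597 z med 0.1342
T yel 55 ctr [318.24 249.6 ] x med 0.5277 z med 0.0808
S blue 151 ctr [315.54 231.24] x med 0.5623 z med 0.132
S yel 37 ctr [330.11 248.76] x med 0.5939 z med 0.0792
S yel 57 ctr [301.89 249.96] x med 0.5343 z med 0.0791
shift tool [ -0.3  -0.4 105.9] spin deg 0.06 units 0.01 yaw now -87.94
wS 183 px [249.7 229.3] xyz med [0.4099 0.2483 0.0097] zmax 0.015 rect [250.5 229.5] [ 9. 21.] 90.0
wS 181 px [208.6 230.7] xyz med [0.307  0.2473 0.01  ] zmax 0.016 rect [208.  230.5] [ 9. 20.] 90.0
ridge pts [[ 0.5567 -0.0084  0.1148]
 [ 0.5623  0.0092  0.1321]
 [ 0.5683  0.0541  0.1349]]
```

The disturbance has knocked the wedge off its mat to around (0.358, 0.255), so I'll put it back later. Now the lid.

Request:
arm_command([
  [[0,0,35,0,0],[0,0,35,0,0],[0,0,25,0,0],[0,0,10,0,0],[0,0,0,0,0],[0,0,0,0,0.5],[0,0,0,0,1],[0,0,0,0,1],[0,0,0,0,1]],
], newtons=50)

```text
clock: 52.72
tool_pos: [0.5633, 0.0282, 0.1879]
tool_rot: [[0.035, -0.999, 0.001], [-0.999, -0.035, 0.0], [-0.0, -0.001, -1.0]]
ft_force: [-3.0, 1.4, 6.5]
width: 0.0124
grasp_force: 52.0
```

Request:
arm_command([
  [[0,0,-3,0,1],[0,0,-3,0,1],[0,0,0,0,1]],
])

```text
clock: 53.1
tool_pos: [0.5631, 0.0281, 0.1931]
tool_rot: [[0.035, -0.999, 0.0], [-0.999, -0.035, 0.0], [-0.0, -0.0, -1.0]]
ft_force: [0.4, 0.6, -1.2]
width: 0.0128
grasp_force: 50.9
```

```bash
python3 lid.py
```

```text
t 53.1 pos [0.5631 0.0281 0.1931] F [ 0.4  0.6 -1.2] w 0.0128 g 50.9
[[0.035, -0.999, 0.0], [-0.999, -0.035, 0.0], [-0.0, -0.0, -1.0]] [ 22.7  15.8 -22.    0.  -52.2 -20.8]
T yel 15 ctr [314.2 248.4] x med 0.5299 z med 0.0885
S blue 125 ctr [316.51 230.65] x med 0.5641 z med 0.1372
S yel 38 ctr [330.47 247.05] x med 0.5945 z med 0.0839
S yel 55 ctr [301.84 247.82] x med 0.5341 z med 0.0847
```

Request:
arm_command([
  [[0,0,-25,0,1],[0,0,-35,0,1],[0,0,-37,0,1],[38.2,6.5,0,0,1],[38.2,6.5,0,0,1],[38.2,6.5,0,0,1],[38.2,6.5,0,0,1],[38.2,6.5,0,0,1],[38.2,6.5,0,0,1],[38.2,6.5,0,0,1]],
])

```text
clock: 54.45
tool_pos: [0.5265, -0.2418, 0.2897]
tool_rot: [[0.035, -0.999, -0.0], [-0.999, -0.035, 0.0], [-0.0, 0.0, -1.0]]
ft_force: [0.5, 0.7, -1.2]
width: 0.0129
grasp_force: 50.8
```

Request:
arm_command([
  [[38.2,6.5,0,0,1],[38.2,6.5,0,0,1],[38.2,6.5,0,0,1],[38,6.5,0,0,1],[0,0,0,-0.8,1],[0,0,0,-0.8,1],[0,0,40,0,1],[0,0,40,0,1],[0,0,40,0,1],[0,0,20,0,1]],
])

```text
clock: 55.7
tool_pos: [0.505, -0.3935, 0.1471]
tool_rot: [[0.2, -0.98, -0.003], [-0.98, -0.2, 0.002], [-0.002, 0.003, -1.0]]
ft_force: [-0.5, -0.0, -1.4]
width: 0.0128
grasp_force: 50.8
```

```bash
python3 - <<'E'
from m import *
from go import *
st();t=shot('top');s=shot('side','s4')
go(.506,-.394,.1336,-78.6)
cap=(0,130,70),(6,255,255)
blobs(t,'capT',*cap,(280,215,360,270),4);blobs(s,'capS',*cap,(280,230,350,300),4)
im=np.hstack([t['pixels'][195:315,280:480],s['pixels'][220:340,240:440]]);cv2.imwrite('pics/w5.png',cv2.resize(im,None,fx=2,fy=2,interpolation=cv2.INTER_CUBIC))
E
```

```text
t 55.7 pos [ 0.505  -0.3935  0.1471] F [-0.5 -0.  -1.4] w 0.0128 g 50.8
[[0.2, -0.98, -0.003], [-0.98, -0.2, 0.002], [-0.002, 0.003, -1.0]] [-20.5  25.1 -14.6  -0.  -50.6  32.1]
shift tool [ 1.  -1.2 13.2] spin deg 0.16 units 0.03 yaw now -78.44
capT 15 px [302.7 238.9] xyz med [0.5574 0.0679 0.0957] zmax 0.098 rect [303. 239.] [4.2 2.8] 45.0
capT 13 px [313.2 238.2] xyz med [0.5591 0.0422 0.0952] zmax 0.098 rect [313.2 238.2] [3.5 2.8] 45.0
capT 14 px [323.3 238. ] xyz med [0.5592 0.0165 0.0951] zmax 0.101 rect [323.5 238. ] [3. 4.] 0.0
```

View pics/w5.png

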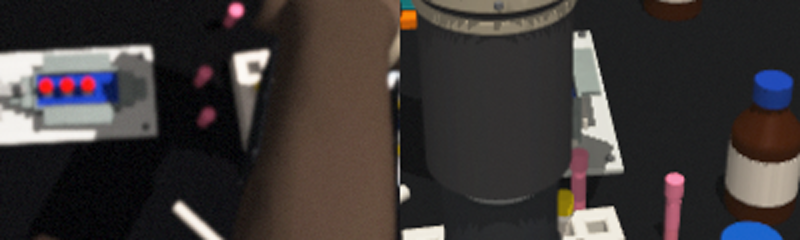

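The picture shows three red caps in the open bucket, at about (46,86), (67,86) and (88,86) in the left half, with the fourth hole empty. The lid is over the pad. I lower it gently.

Request:
arm_command([
  [[0,0,8,0,1],[0,0,2,0,1],[0,0,0,0,1]],
])

```text
clock: 56.18
tool_pos: [0.5064, -0.3941, 0.1406]
tool_rot: [[0.201, -0.98, 0.001], [-0.98, -0.201, -0.0], [0.001, -0.001, -1.0]]
ft_force: [-1.0, 0.3, -1.1]
width: 0.0127
grasp_force: 50.8
```

Request:
arm_command([
  [[0,0,1,0,1],[0,0,0,0,1]],
])

```text
clock: 56.42
tool_pos: [0.5062, -0.3941, 0.1392]
tool_rot: [[0.201, -0.98, 0.0], [-0.98, -0.201, -0.0], [0.0, -0.0, -1.0]]
ft_force: [0.2, 0.1, -1.2]
width: 0.013
grasp_force: 50.8
```

Request:
arm_command([
  [[0,0,1,0,1],[0,0,0,0,1]],
])

```text
clock: 56.68
tool_pos: [0.5061, -0.394, 0.1378]
tool_rot: [[0.201, -0.98, -0.0], [-0.98, -0.201, 0.0], [-0.0, 0.0, -1.0]]
ft_force: [0.6, -0.0, -0.9]
width: 0.0132
grasp_force: 50.8
```

Request:
arm_command([
  [[0,0,2,0,1],[0,0,0,0,1]],
])

```text
clock: 56.92
tool_pos: [0.506, -0.394, 0.1356]
tool_rot: [[0.201, -0.98, -0.0], [-0.98, -0.201, 0.0], [-0.0, 0.0, -1.0]]
ft_force: [-0.6, 0.1, -1.6]
width: 0.013
grasp_force: 50.8
```

Request:
arm_command([
  [[0,0,1,0,1],[0,0,0,0,1]],
])

```text
clock: 57.18
tool_pos: [0.5061, -0.394, 0.1348]
tool_rot: [[0.201, -0.98, -0.0], [-0.98, -0.201, 0.0], [-0.0, 0.0, -1.0]]
ft_force: [0.1, -1.2, -0.9]
width: 0.0126
grasp_force: 50.8
```

Request:
arm_command([
  [[0,0,1,0,1],[0,0,0,0,1]],
])

```text
clock: 57.42
tool_pos: [0.5061, -0.394, 0.1338]
tool_rot: [[0.201, -0.98, -0.0], [-0.98, -0.201, 0.0], [-0.0, 0.0, -1.0]]
ft_force: [0.8, 0.1, -1.3]
width: 0.0128
grasp_force: 50.8
```

Request:
arm_command([
  [[0,0,1,0,1],[0,0,0,0,1]],
])

```text
clock: 57.68
tool_pos: [0.5061, -0.3941, 0.1335]
tool_rot: [[0.201, -0.98, 0.0], [-0.98, -0.201, -0.0], [0.0, -0.0, -1.0]]
ft_force: [-2.0, 1.0, 4.0]
width: 0.0128
grasp_force: 51.6
```

Request:
arm_command([
  [[0,0,1,0,1],[0,0,0,0,1]],
])

```text
clock: 57.92
tool_pos: [0.5061, -0.3941, 0.1335]
tool_rot: [[0.201, -0.98, 0.0], [-0.98, -0.201, -0.001], [0.001, -0.0, -1.0]]
ft_force: [-4.0, 3.2, 12.8]
width: 0.0127
grasp_force: 52.6
```

Request:
arm_command([
  [[0,0,1,0,1],[0,0,0,0,1]],
])

```text
clock: 58.18
tool_pos: [0.506, -0.3941, 0.1334]
tool_rot: [[0.201, -0.98, 0.001], [-0.98, -0.201, -0.001], [0.001, -0.0, -1.0]]
ft_force: [-6.4, 5.2, 18.5]
width: 0.0131
grasp_force: 53.6
```

Request:
arm_command([
  [[0,0,-2,0,1],[0,0,0,0,0.5],[0,0,0,0,0],[0,0,0,0,0],[0,0,-20,0,0],[0,0,-40,0,0],[0,0,-50,0,0],[0,0,-45,0,0]],
])

```text
clock: 59.18
tool_pos: [0.5061, -0.3941, 0.2895]
tool_rot: [[0.201, -0.98, 0.0], [-0.98, -0.201, -0.0], [0.0, -0.0, -1.0]]
ft_force: [0.9, -0.2, -0.2]
width: 0.0426
grasp_force: 0.0
```

Request:
arm_command([
  [[-40,0,0,1,0],[-40,0,0,0.57,0],[-40,0,0,0,0],[-40,0,0,0,0],[-40,0,0,0,0],[-40,0,0,0,0],[-40,0,0,0,0],[-40,0,0,0,0],[-40,0,0,0,0],[-40,0,0,0,0]],
])

```text
clock: 60.42
tool_pos: [0.482, 0.006, 0.288]
tool_rot: [[0.038, -0.999, 0.0], [-0.999, -0.038, 0.0], [-0.0, -0.0, -1.0]]
ft_force: [0.7, -0.3, 0.1]
width: 0.0428
grasp_force: 0.0
```

```bash
cat > rack.py <<'E'
from m import *
def rack(t,s):
    """rack pose from top faces (z=.045) in both views, hole centres"""
    for n,c,box in(('T',t,(370,200,445,310)),('S',s,(230,310,365,380))):
        P=cloud(c);m=(abs(P[...,2]-.0455)<.006)&(c['pixels'].min(-1)>100);k=np.zeros_like(m);k[box[1]:box[3],box[0]:box[2]]=1;m&=k
        h=np.argwhere(m)[:,::-1];q=np.array([plane(c,u,v,.045)[:2] for u,v in h])*1000
        r=cv2.minAreaRect(q.astype(np.float32));print(n,'rack rect',[np.round(i,1) for i in r],len(q))
    hsv=cv2.cvtColor(t['pixels'],cv2.COLOR_BGR2GRAY);m=((hsv<130)*255).astype(np.uint8);box=(395,218,430,296)
    k=np.zeros_like(m);k[box[1]:box[3],box[0]:box[2]]=1;n,L,st_,ce=cv2.connectedComponentsWithStats(m*k)
    for i in range(1,n):
        if 8<st_[i,4]<60: print('hole',st_[i,4],ce[i].round(1),plane(t,*ce[i],.043)[:2].round(4))
E
python3 - <<'E'
from rack import *
from go import *
st();t=shot('top');s=shot('side','s6')
rack(t,s)
cap=(0,130,70),(6,255,255)
blobs(t,'capT',*cap,(280,215,360,270),4);blobs(s,'capS',*cap,(280,230,350,300),4)
blobs(t,'ctl',(22,140,120),(35,255,255),(390,210,430,270),4)
b=(105,150,80),(125,255,255);blobs(t,'lidT',*b,(430,220,520,310));blobs(s,'lidS',*b,(240,370,360,479))
cv2.imwrite('pics/s6c.png',cv2.resize(s['pixels'][200:480,200:440],None,fx=2,fy=2))
E
```

```text
t 60.42 pos [0.482 0.006 0.288] F [ 0.7 -0.3  0.1] w 0.0428 g 0.0
[[0.038, -0.999, 0.0], [-0.999, -0.038, 0.0], [-0.0, -0.0, -1.0]] [ 24.2   2.8 -24.3   0.  -62.9 -22. ]
T rack rect [array([ 513.5, -214.9]), array([190. ,  47.8]), np.float64(6.4)] 1005
S rack rect [array([ 512.6, -192.6]), array([190.3, 106.8]), np.float64(6.7)] 1895
hole 15 [406.6 228.4] [ 0.5894 -0.2081]
hole 19 [405.9 239.8] [ 0.5586 -0.2045]
hole 15 [410.6 250.4] [ 0.5298 -0.2154]
hole 16 [412.5 261.5] [ 0.5001 -0.2188]
hole 16 [414.5 272.5] [ 0.471  -0.2223]
hole 18 [416.7 284. ] [ 0.4407 -0.2263]
capS 171 px [315.1 242.1] xyz med [0.5625 0.0353 0.0938] zmax 0.097 rect [315.5 242.3] [23.5  8.1] 81.3
ctl 30 px [410.1 237.5] xyz med [ 0.5583 -0.2079  0.0836] zmax 0.087 rect [410.  237.5] [5. 6.] 90.0
lidT 88 px [482.3 256.3] xyz med [ 0.5057 -0.3907  0.0797] zmax 0.083 rect [482.3 256.3] [ 3.4 25.7] 77.0
lidS 464 px [293.4 407.2] xyz med [ 0.5065 -0.4052  0.0781] zmax 0.08 rect [293.4 406.7] [46.6 10.9] 74.1
```

View pics/s6c.png

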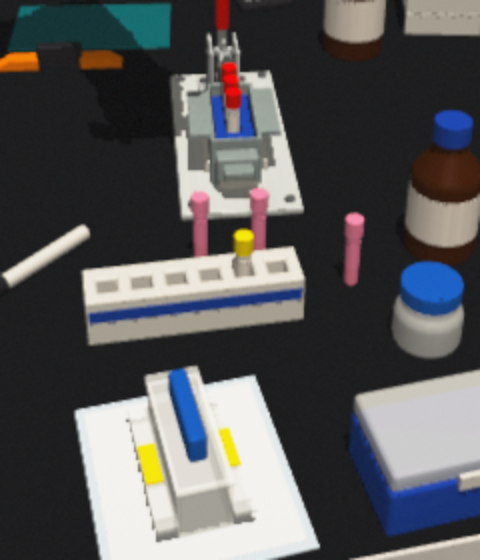

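The crop shows the lid right way up on its pad (190,450 in the crop) and three red-capped tubes in the bucket (230,85). The rack still has only the yellow control tube, and the wedge lies just off the mat (60,58).

```bash
python3 - <<'E'
from rack import *
from go import *
t=load('top');s=load('side')
print('lid ridge T',plane(t,482.3,256.3,.078).round(4),'S',plane(s,293.4,406.7,.075).round(4))
for p in((302.7,238.9),(313.2,238.2),(323.3,238.)): print('cap',plane(t,*p,.095).round(4))
hsv=cv2.cvtColor(s['pixels'],cv2.COLOR_BGR2HSV);m=cv2.inRange(hsv,(0,130,70),(6,255,255))
for v in range(228,258,2):
    u=np.where(m[v,295:335])[0]+295
    if len(u):print(v,u.min(),u.max(),cloud(s)[v,int(u.mean())].round(4))
go(.5615,.0685,.24,-88)
E
```

```text
lid ridge T [ 0.5055 -0.3922  0.078 ] S [ 0.5066 -0.4024  0.075 ]
cap [0.5578 0.0686 0.095 ]
cap [0.559  0.0417 0.095 ]
cap [0.559  0.0158 0.095 ]
232 311 317 [0.5622 0.069  0.0967]
234 311 317 [0.5617 0.0596 0.097 ]
236 311 317 [0.5617 0.0613 0.0911]
238 311 318 [0.5607 0.0426 0.0968]
240 311 319 [0.5625 0.0361 0.0956]
242 312 318 [0.5623 0.0323 0.0928]
244 312 319 [0.5616 0.021  0.0946]
246 312 320 [0.5632 0.0129 0.0945]
248 313 319 [0.5629 0.0071 0.093 ]
250 313 319 [0.5627 0.0045 0.0898]
252 313 318 [0.5608 0.0082 0.0828]
254 316 317 [0.5632 0.0123 0.0754]
shift tool [-57.9 -81.7  48.1] spin deg 0.33 units 0.05 yaw now -87.67
```

Request:
arm_command([
  [[-29,-40.5,0,0.05,0],[-29,-40.5,0,0,0],[0,0,40,0,0],[0,0,40,0,0],[0,0,40,0,0],[0,0,15,0,0],[0,0,5,0,0],[0,0,0,0,0]],
], newtons=25)

```text
clock: 61.52
tool_pos: [0.5618, 0.0656, 0.1489]
tool_rot: [[0.033, -0.999, 0.001], [-0.999, -0.033, 0.0], [-0.0, -0.001, -1.0]]
ft_force: [0.6, 0.2, -0.2]
width: 0.0428
grasp_force: 0.0
```

```bash
python3 - <<'E'
from m import *
from go import *
st();s=shot('side')
go(.561,.0685,.143,-88)
cv2.imwrite('pics/s7.png',cv2.resize(s['pixels'][200:290,260:380],None,fx=5,fy=5,interpolation=cv2.INTER_CUBIC))
E
```

```text
t 61.52 pos [0.5618 0.0656 0.1489] F [ 0.6  0.2 -0.2] w 0.0428 g 0.0
[[0.033, -0.999, 0.001], [-0.999, -0.033, 0.0], [-0.0, -0.001, -1.0]] [ 26.5  18.9 -24.5   0.  -46.5 -24.6]
shift tool [-2.8  0.8  6.2] spin deg -0.13 units -0.02 yaw now -88.13
```

View pics/s7.png

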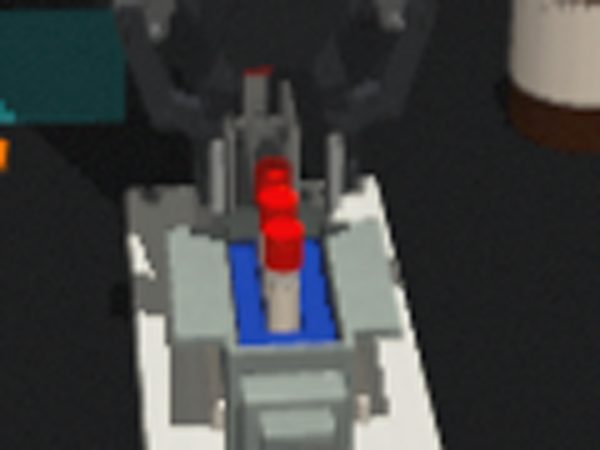

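The crop shows the open fingers at (217,175) and (335,175), straddling the rearmost cap (273,170), well centred.

Request:
arm_command([
  [[-2.8,0.8,4,0,0],[0,0,0,0,0.4],[0,0,0,0,1],[0,0,0,0,1],[0,0,0,0,1],[0,0,0,0,1]],
])

```text
clock: 62.32
tool_pos: [0.5604, 0.0684, 0.1442]
tool_rot: [[0.033, -0.999, 0.001], [-0.999, -0.033, 0.0], [-0.0, -0.001, -1.0]]
ft_force: [-0.5, 0.6, 4.7]
width: 0.0157
grasp_force: 24.6
```

Request:
arm_command([
  [[0,0,-20,0,1],[0,0,-35,0,1],[0,0,-35,0,1],[0,0,-30,0,1],[0,0,0,-1,1],[0,0,0,-1,1],[0,0,0,-1,1],[0,0,0,-1,1],[0,0,0,-1,1],[0,0,0,-1,1]],
])

```text
clock: 63.58
tool_pos: [0.5599, 0.0682, 0.2634]
tool_rot: [[0.616, -0.788, -0.001], [-0.788, -0.616, -0.0], [-0.0, 0.001, -1.0]]
ft_force: [-1.2, 0.1, 0.2]
width: 0.0161
grasp_force: 24.6
```

Request:
arm_command([
  [[0,0,0,-1,1],[0,0,0,-1,1],[0,0,0,-1,1],[0,0,0,-1,1],[0,0,0,-1,1],[0,0,0,-1,1],[0,0,0,-1,1],[0,0,0,-1,1],[0,0,0,-1,1],[0,0,0,-0.7,1]],
])

```text
clock: 64.82
tool_pos: [0.5599, 0.0682, 0.2634]
tool_rot: [[0.994, 0.108, -0.001], [0.108, -0.994, -0.0], [-0.001, 0.0, -1.0]]
ft_force: [-0.1, -0.5, -0.2]
width: 0.0161
grasp_force: 24.6
```

```bash
python3 - <<'E'
from m import *
from go import *
st();s=shot('side')
go(.4398,-.2254,.255,6.5)
blobs(s,'cap',(0,130,70),(6,255,255),(260,150,360,270),4)
E
```

```text
t 64.83 pos [0.5599 0.0682 0.2634] F [-0.1 -0.5 -0.2] w 0.0161 g 24.6
[[0.994, 0.108, -0.001], [0.108, -0.994, -0.0], [-0.001, 0.0, -1.0]] [ 26.8  11.9 -16.8  -0.  -61.3  69.4]
shift tool [-152.   278.4    8.6] spin deg -0.12 units -0.02 yaw now 6.38
cap 41 px [308.4 204. ] xyz med [0.554  0.1642 0.1181] zmax 0.145 rect [308.5 202.5] [23.  1.] 90.0
cap 127 px [315.6 245. ] xyz med [0.5629 0.0155 0.0932] zmax 0.097 rect [315.9 245.4] [17.4  8.1] 81.3
```

Request:
arm_command([
  [[-19,34.8,0,0,1],[-19,34.8,0,0,1],[-19,34.8,0,0,1],[-19,34.8,0,0,1],[-19,34.8,0,0,1],[-19,34.8,0,0,1],[-19,34.8,0,0,1],[-19,34.8,0,0,1],[0,0,40,0,1],[0,0,40,0,1]],
])

```text
clock: 66.12
tool_pos: [0.4381, -0.2252, 0.1832]
tool_rot: [[0.995, 0.103, 0.002], [0.103, -0.995, 0.0], [0.002, 0.0, -1.0]]
ft_force: [0.7, -0.5, -0.8]
width: 0.0161
grasp_force: 24.6
```

Request:
arm_command([
  [[0,0,4,0,1],[0,0,0,0,1],[0,0,0,0,1]],
])

```text
clock: 66.5
tool_pos: [0.4394, -0.2246, 0.1814]
tool_rot: [[0.994, 0.106, 0.002], [0.106, -0.994, -0.0], [0.002, 0.001, -1.0]]
ft_force: [1.6, -0.7, 0.3]
width: 0.0158
grasp_force: 24.6
```

```bash
python3 - <<'E'
from rack import *
from go import *
st();s=shot('side');t=load('top')
go(.4398,-.2254,.175,6.5)
cv2.imwrite('pics/s8.png',cv2.resize(s['pixels'][270:390,220:380],None,fx=5,fy=5,interpolation=cv2.INTER_CUBIC))
E
```

```text
t 66.5 pos [ 0.4394 -0.2246  0.1814] F [ 1.6 -0.7  0.3] w 0.0158 g 24.6
[[0.994, 0.106, 0.002], [0.106, -0.994, -0.0], [0.002, 0.001, -1.0]] [ -4.2  10.3 -31.4   0.  -48.1 100.3]
shift tool [0.4 0.9 6.4] spin deg -0.42 units -0.07 yaw now 6.08
```

View pics/s8.png

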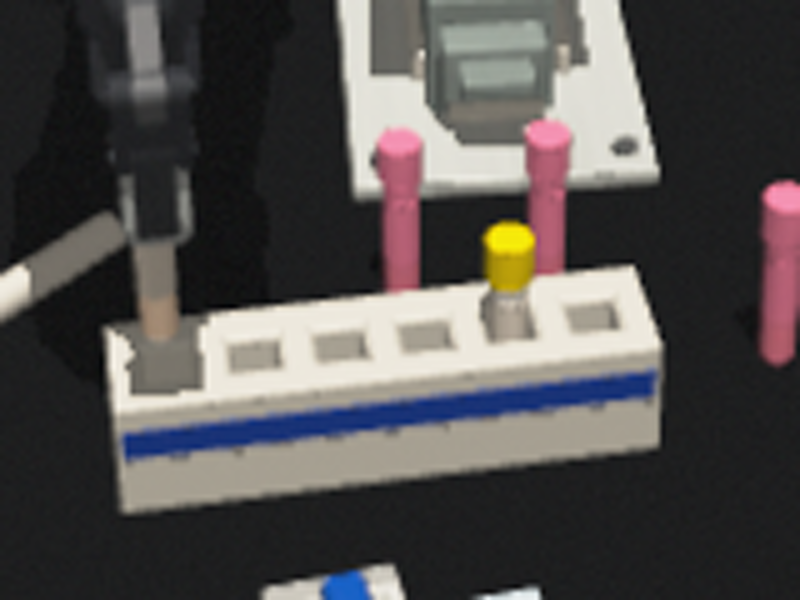

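The crop shows the tube hanging upright above the shaded hole 0 (160,335). Holes 1, 2, 3 and 5 are free, at (255,355), (340,347), (425,337) and (592,317).

```bash
python3 - <<'E'
from h import *
s=load('side')
for p in((271,341),(288,339.4),(305,337.4),(338.4,333.4)): print(plane(s,*p,.045).round(4))
print('exp bottom px',px(s,(.4394,-.2246,.057)),'hole0',px(s,(.4398,-.2254,.045)))
print('tube at crop mid row y=285 px', plane(s,220+157/5,270+290/5,.067))
E
```

```text
[ 0.4711 -0.2228  0.045 ]
[ 0.5006 -0.2205  0.045 ]
[ 0.5304 -0.217   0.045 ]
[ 0.5897 -0.21    0.045 ]
exp bottom px (np.float64(252.16661778445595), np.float64(337.04322432945406)) hole0 (np.float64(252.8047578840941), np.float64(342.7354632971819))
tube at crop mid row y=285 px [ 0.4381652  -0.21248317  0.067     ]
```

Request:
arm_command([
  [[1.1,0.9,5,0,1],[0,0,5,0,1],[0,0,6,0,1],[0,0,0,0,1]],
])

```text
clock: 67.05
tool_pos: [0.4393, -0.2253, 0.1633]
tool_rot: [[0.994, 0.106, -0.001], [0.106, -0.994, 0.0], [-0.001, -0.0, -1.0]]
ft_force: [0.1, -0.6, -0.2]
width: 0.0157
grasp_force: 24.6
```

Request:
arm_command([
  [[0,0,8,0,1],[0,0,6,0,1],[0,0,0,0,1]],
])

```text
clock: 67.42
tool_pos: [0.4394, -0.2253, 0.1493]
tool_rot: [[0.994, 0.105, -0.001], [0.105, -0.994, 0.0], [-0.001, -0.0, -1.0]]
ft_force: [-0.7, 0.1, -0.2]
width: 0.0159
grasp_force: 24.6
```

Request:
arm_command([
  [[0,0,8,0,1],[0,0,5,0,1],[0,0,0,0,1],[0,0,1,0,1],[0,0,0,0,1]],
])

```text
clock: 68.05
tool_pos: [0.4396, -0.2254, 0.1359]
tool_rot: [[0.994, 0.105, -0.0], [0.105, -0.994, 0.0], [-0.0, -0.0, -1.0]]
ft_force: [-0.1, 0.5, -0.1]
width: 0.0158
grasp_force: 24.6
```

```bash
python3 - <<'E'
from go import *
st()
E
```

```text
t 68.05 pos [ 0.4396 -0.2254  0.1359] F [-0.1  0.5 -0.1] w 0.0158 g 24.6
[[0.994, 0.105, -0.0], [0.105, -0.994, 0.0], [-0.0, -0.0, -1.0]] [ -4.3  14.1 -34.1  -0.  -41.8 100.4]
```

Request:
arm_command([
  [[0,0,2,0,1],[0,0,1,0,1],[0,0,0,0,1],[0,0,0,0,0.3],[0,0,0,0,0.3],[0,0,0,0,0.3],[0,0,-15,0,0.3],[0,0,-35,0,0.3],[0,0,-40,0,0.3],[0,0,-40,0,0]],
])

```text
clock: 69.3
tool_pos: [0.4394, -0.2254, 0.2642]
tool_rot: [[0.994, 0.106, -0.0], [0.106, -0.994, -0.0], [-0.0, -0.0, -1.0]]
ft_force: [1.1, -0.5, 0.2]
width: 0.0423
grasp_force: 0.0
```

```bash
python3 - <<'E'
from rack import *
from go import *
st();s=shot('side');t=shot('top');rack(t,s)
blobs(s,'cap',(0,130,70),(6,255,255),(230,290,360,360),4)
go(.562,.042,.2634,-88)
E
```

```text
t 69.3 pos [ 0.4394 -0.2254  0.2642] F [ 1.1 -0.5  0.2] w 0.0423 g 0.0
[[0.994, 0.106, -0.0], [0.106, -0.994, -0.0], [-0.0, -0.0, -1.0]] [ -4.3   5.2 -25.    0.  -59.8 100.4]
T rack rect [array([ 513.5, -215.9]), array([190.2,  46.9]), np.float64(6.0)] 148
S rack rect [array([ 512.8, -193. ]), array([190.2, 107.6]), np.float64(6.5)] 1844
cap 129 px [250.9 329.3] xyz med [ 0.439  -0.2308  0.0791] zmax 0.085 rect [251.  329.5] [13. 10.] 90.0
shift tool [ 148.2 -253.6    4.4] spin deg 94.1 units 15.68 yaw now 6.1
```

Request:
arm_command([
  [[18.5,-31.7,0,0,0],[18.5,-31.7,0,0,0],[18.5,-31.7,0,0,0],[18.5,-31.7,0,0,0],[18.5,-31.7,0,0,0],[18.5,-31.7,0,0,0],[18.5,-31.7,0,0,0],[18.7,-31.7,0,0,0],[0,0,0,1,0],[0,0,0,1,0]],
])

```text
clock: 70.65
tool_pos: [0.5601, 0.043, 0.262]
tool_rot: [[0.994, -0.106, -0.001], [-0.106, -0.994, -0.0], [-0.001, 0.0, -1.0]]
ft_force: [-0.4, 1.0, 0.0]
width: 0.0423
grasp_force: 0.0
```

Request:
arm_command([
  [[0,0,0,1,0],[0,0,0,1,0],[0,0,0,1,0],[0,0,0,1,0],[0,0,0,1,0],[0,0,0,1,0],[0,0,0,1,0],[0,0,0,1,0],[0,0,0,1,0],[0,0,0,1,0]],
])

```text
clock: 71.9
tool_pos: [0.56, 0.0424, 0.2623]
tool_rot: [[0.404, -0.915, -0.001], [-0.915, -0.404, -0.0], [-0.0, 0.001, -1.0]]
ft_force: [-0.6, 0.0, -0.1]
width: 0.0427
grasp_force: 0.0
```

Request:
arm_command([
  [[0,0,0,1,0],[0,0,0,1,0],[0,0,0,1,0],[0,0,0,0.7,0],[0,0,40,0,0],[0,0,40,0,0],[0,0,30,0,0],[0,0,0,0,0],[0,0,0,0,0]],
])

```text
clock: 73.03
tool_pos: [0.5609, 0.0426, 0.1538]
tool_rot: [[0.033, -0.999, 0.001], [-0.999, -0.033, -0.0], [0.0, -0.001, -1.0]]
ft_force: [0.8, -0.7, 1.0]
width: 0.0428
grasp_force: 0.0
```

```bash
python3 - <<'E'
from m import *
from go import *
st();s=shot('side');go(.562,.042,.144,-88)
blobs(s,'cap',(0,130,70),(6,255,255),(290,215,340,270),4)
E
```

```text
t 73.03 pos [0.5609 0.0426 0.1538] F [ 0.8 -0.7  1. ] w 0.0428 g 0.0
[[0.033, -0.999, 0.001], [-0.999, -0.033, -0.0], [0.0, -0.001, -1.0]] [ 24.3  18.3 -24.6   0.  -47.  -22.4]
shift tool [ 0.8 -0.9 10.2] spin deg -0.12 units -0.02 yaw now -88.12
cap 125 px [315.7 245.3] xyz med [0.563  0.0156 0.0934] zmax 0.097 rect [316.  245.6] [17.   8.1] 81.3
```

Request:
arm_command([
  [[0.8,-0.9,8.5,0,0],[0,0,0,0,0.4],[0,0,0,0,1],[0,0,0,0,1],[0,0,0,0,1],[0,0,0,0,1],[0,0,-20,0,1],[0,0,-35,0,1],[0,0,-35,0,1],[0,0,-30,0,1]],
])

```text
clock: 74.32
tool_pos: [0.5611, 0.0417, 0.2657]
tool_rot: [[0.032, -0.999, 0.0], [-0.999, -0.032, 0.0], [-0.0, -0.0, -1.0]]
ft_force: [0.7, 0.4, -0.0]
width: 0.0161
grasp_force: 24.6
```

Request:
arm_command([
  [[0,0,0,-1,1],[0,0,0,-1,1],[0,0,0,-1,1],[0,0,0,-1,1],[0,0,0,-1,1],[0,0,0,-1,1],[0,0,0,-1,1],[0,0,0,-1,1],[0,0,0,-1,1],[0,0,0,-1,1]],
])

```text
clock: 75.58
tool_pos: [0.561, 0.0417, 0.2643]
tool_rot: [[0.883, -0.469, -0.0], [-0.469, -0.883, -0.0], [-0.0, 0.0, -1.0]]
ft_force: [0.9, 0.6, -0.3]
width: 0.0162
grasp_force: 24.6
```

Request:
arm_command([
  [[0,0,0,-1,1],[0,0,0,-1,1],[0,0,0,-1,1],[0,0,0,-1,1],[0,0,0,-1,1],[0,0,0,-0.75,1],[-15.1,31.6,0,0,1],[-15.1,31.6,0,0,1],[-15.1,31.6,0,0,1],[-15.1,31.6,0,0,1]],
])

```text
clock: 76.82
tool_pos: [0.5145, -0.0916, 0.2644]
tool_rot: [[0.994, 0.111, -0.0], [0.111, -0.994, 0.0], [-0.0, -0.0, -1.0]]
ft_force: [0.6, 0.4, 0.0]
width: 0.0161
grasp_force: 24.6
```

Request:
arm_command([
  [[-15.1,31.6,0,0,1],[-15.1,31.6,0,0,1],[-15.1,31.6,0,0,1],[-15.1,31.6,0,0,1],[0,0,40,0,1],[0,0,35,0,1],[0,0,0,0,1],[0,0,0,0,1]],
])

```text
clock: 77.82
tool_pos: [0.4698, -0.2231, 0.1906]
tool_rot: [[0.994, 0.111, 0.001], [0.111, -0.994, -0.001], [0.001, 0.001, -1.0]]
ft_force: [0.1, -0.2, 0.6]
width: 0.0161
grasp_force: 24.7
```

```bash
python3 - <<'E'
from m import *
from go import *
st();s=shot('side');go(.4698,-.2222,.165,6.5)
E
```

```text
t 77.83 pos [ 0.4698 -0.2231  0.1906] F [ 0.1 -0.2  0.6] w 0.0161 g 24.7
[[0.994, 0.111, 0.001], [0.111, -0.994, -0.001], [0.001, 0.001, -1.0]] [ -3.7  12.1 -27.6   0.  -50.3 100.1]
shift tool [-0.2 -0.9 25.9] spin deg -0.11 units -0.02 yaw now 6.39
```

Request:
arm_command([
  [[0,-0.9,10,0,1],[0,0,8,0,1],[0,0,6,0,1],[0,0,0,0,1]],
])

```text
clock: 78.38
tool_pos: [0.4688, -0.222, 0.1648]
tool_rot: [[0.994, 0.111, -0.001], [0.111, -0.994, 0.0], [-0.001, -0.0, -1.0]]
ft_force: [0.6, -0.2, -0.1]
width: 0.0159
grasp_force: 24.6
```

Request:
arm_command([
  [[0,0,8,0,1],[0,0,6,0,1],[0,0,0,0,1]],
])

```text
clock: 78.75
tool_pos: [0.4689, -0.222, 0.1509]
tool_rot: [[0.994, 0.111, -0.001], [0.111, -0.994, 0.0], [-0.001, -0.0, -1.0]]
ft_force: [-0.1, 1.4, -0.0]
width: 0.0156
grasp_force: 24.6
```

Request:
arm_command([
  [[0,0,8,0,1],[0,0,6,0,1],[0,0,3,0,1],[0,0,1,0,1],[0,0,0,0,1]],
])

```text
clock: 79.38
tool_pos: [0.4689, -0.222, 0.1333]
tool_rot: [[0.994, 0.111, -0.0], [0.111, -0.994, 0.0], [-0.0, -0.0, -1.0]]
ft_force: [0.9, 1.3, -1.5]
width: 0.0162
grasp_force: 24.7
```

Request:
arm_command([
  [[0,0,0,0,0.3],[0,0,0,0,0.3],[0,0,0,0,0.3],[0,0,-15,0,0.3],[0,0,-35,0,0.3],[0,0,-40,0,0.3],[0,0,-40,0,0],[14.9,-28.2,0,0,0],[14.9,-28.2,0,0,0],[14.9,-28.2,0,0,0]],
])

```text
clock: 80.62
tool_pos: [0.5042, -0.1323, 0.2649]
tool_rot: [[0.994, 0.11, 0.002], [0.11, -0.994, 0.0], [0.002, 0.0, -1.0]]
ft_force: [-0.2, 0.0, -0.0]
width: 0.0425
grasp_force: 0.0
```

Request:
arm_command([
  [[14.9,-28.2,0,0,0],[14.9,-28.2,0,0,0],[14.9,-28.2,0,0,0],[14.9,-28.2,0,0,0],[15.1,-28.2,0,0,0],[0,0,0,1,0],[0,0,0,1,0],[0,0,0,1,0],[0,0,0,1,0],[0,0,0,1,0]],
])

```text
clock: 81.88
tool_pos: [0.5626, 0.0153, 0.2647]
tool_rot: [[0.915, -0.404, 0.001], [-0.404, -0.915, 0.0], [0.001, -0.001, -1.0]]
ft_force: [0.2, 0.7, 0.3]
width: 0.0428
grasp_force: 0.0
```

Request:
arm_command([
  [[0,0,0,1,0],[0,0,0,1,0],[0,0,0,1,0],[0,0,0,1,0],[0,0,0,1,0],[0,0,0,1,0],[0,0,0,1,0],[0,0,0,1,0],[0,0,0,1,0],[0,0,0,1,0]],
])

```text
clock: 83.12
tool_pos: [0.5627, 0.0153, 0.2647]
tool_rot: [[0.107, -0.994, 0.001], [-0.994, -0.107, 0.0], [-0.0, -0.001, -1.0]]
ft_force: [0.9, -0.1, -0.4]
width: 0.0428
grasp_force: 0.0
```

Request:
arm_command([
  [[0,0,0,0.73,0],[0,0,40,0,0],[0,0,40,0,0],[0,0,25,0,0],[0,0,0,0,0],[0,0,0,0,0]],
])

```text
clock: 83.88
tool_pos: [0.5635, 0.0155, 0.16]
tool_rot: [[0.035, -0.999, 0.002], [-0.999, -0.035, 0.0], [-0.0, -0.002, -1.0]]
ft_force: [-0.4, 0.2, 0.2]
width: 0.0429
grasp_force: 0.0
```

```bash
python3 - <<'E'
from rack import *
from go import *
st();s=shot('side');t=shot('top');go(.563,.0155,.144,-88);rack(t,s)
blobs(s,'cap',(0,130,70),(6,255,255),(290,215,340,270),4)
blobs(s,'rk',(0,130,70),(6,255,255),(230,290,360,360),4)
E
```

```text
t 83.88 pos [0.5635 0.0155 0.16  ] F [-0.4  0.2  0.2] w 0.0429 g 0.0
[[0.035, -0.999, 0.002], [-0.999, -0.035, 0.0], [-0.0, -0.002, -1.0]] [ 21.5  17.9 -24.1   0.  -47.8 -19.5]
shift tool [ 0.1  0.6 16.2] spin deg -0.01 units -0.0 yaw now -88.01
T rack rect [array([ 513.5, -214.9]), array([190.2,  47.7]), np.float64(6.5)] 963
S rack rect [array([ 512.3, -193.9]), array([190.5, 108.5]), np.float64(7.9)] 1812
hole 15 [406.6 228.4] [ 0.5894 -0.2081]
hole 19 [405.9 239.8] [ 0.5586 -0.2045]
hole 15 [410.6 250.4] [ 0.5298 -0.2154]
hole 16 [412.5 261.5] [ 0.5001 -0.2188]
hole 39 [413.8 273. ] [ 0.4697 -0.2205]
hole 44 [416.  284.5] [ 0.4396 -0.2245]
cap 72 px [316.  248.5] xyz med [0.5629 0.0098 0.0907] zmax 0.098 rect [316. 249.] [10.  8.] 90.0
rk 129 px [268.6 327. ] xyz med [ 0.4687 -0.2272  0.0788] zmax 0.085 rect [268.5 327.1] [14.1 10.2] 82.9
rk 135 px [250.8 328.9] xyz med [ 0.4386 -0.2301  0.079 ] zmax 0.085 rect [250.7 329. ] [14.3 10.5] 81.9
```

Request:
arm_command([
  [[0,0,10,0,0],[0,0,4.5,0,0],[0,0,0,0,0.4],[0,0,0,0,1],[0,0,0,0,1],[0,0,0,0,1],[0,0,0,0,1],[0,0,-20,0,1],[0,0,-35,0,1],[0,0,-35,0,1]],
])

```text
clock: 85.22
tool_pos: [0.5625, 0.0153, 0.2348]
tool_rot: [[0.035, -0.999, -0.001], [-0.999, -0.035, -0.0], [0.0, 0.001, -1.0]]
ft_force: [0.4, 0.6, -0.8]
width: 0.0156
grasp_force: 24.5
```

Request:
arm_command([
  [[0,0,-30,0,1],[0,0,0,-1,1],[0,0,0,-1,1],[0,0,0,-1,1],[0,0,0,-1,1],[0,0,0,-1,1],[0,0,0,-1,1],[0,0,0,-1,1],[0,0,0,-1,1],[0,0,0,-1,1]],
])

```text
clock: 86.48
tool_pos: [0.5626, 0.0154, 0.2639]
tool_rot: [[0.831, -0.557, -0.0], [-0.557, -0.831, 0.0], [-0.0, -0.0, -1.0]]
ft_force: [-0.3, -0.4, -0.9]
width: 0.016
grasp_force: 24.5
```

Request:
arm_command([
  [[0,0,0,-1,1],[0,0,0,-1,1],[0,0,0,-1,1],[0,0,0,-1,1],[0,0,0,-1,1],[0,0,0,-1,1],[0,0,0,-0.73,1],[-11.2,28.2,0,0,1],[-11.2,28.2,0,0,1],[-11.2,28.2,0,0,1]],
])

```text
clock: 87.72
tool_pos: [0.5383, -0.0732, 0.2639]
tool_rot: [[0.994, 0.111, 0.0], [0.111, -0.994, 0.0], [0.0, -0.0, -1.0]]
ft_force: [0.3, -0.2, -0.6]
width: 0.0159
grasp_force: 24.5
```

Request:
arm_command([
  [[-11.2,28.2,0,0,1],[-11.2,28.2,0,0,1],[-11.2,28.2,0,0,1],[-11.2,28.2,0,0,1],[-11.2,28.2,0,0,1],[0,0,40,0,1],[0,0,35,0,1],[0,0,0,0,1],[0,0,0,0,1]],
])

```text
clock: 88.85
tool_pos: [0.4994, -0.2189, 0.1902]
tool_rot: [[0.994, 0.111, 0.001], [0.111, -0.994, -0.001], [0.001, 0.001, -1.0]]
ft_force: [0.4, 0.0, -0.2]
width: 0.0158
grasp_force: 24.5
```

```bash
python3 - <<'E'
from go import *
st();shot('side');go(.4993,-.219,.165,6.4)
E
```

```text
t 88.85 pos [ 0.4994 -0.2189  0.1902] F [ 0.4  0.  -0.2] w 0.0158 g 24.5
[[0.994, 0.111, 0.001], [0.111, -0.994, -0.001], [0.001, 0.001, -1.0]] [ -3.1  14.3 -24.5   0.  -51.1  99.4]
shift tool [-0.4  0.1 25.5] spin deg -0.01 units -0.0 yaw now 6.39
```

Request:
arm_command([
  [[0.4,0.4,10,0,1],[0,0,8,0,1],[0,0,6,0,1],[0,0,0,0,1]],
])

```text
clock: 89.4
tool_pos: [0.4986, -0.2189, 0.1641]
tool_rot: [[0.994, 0.111, -0.001], [0.111, -0.994, 0.0], [-0.001, -0.001, -1.0]]
ft_force: [-0.2, 1.8, -0.6]
width: 0.016
grasp_force: 24.5
```

Request:
arm_command([
  [[0,0,8,0,1],[0,0,6,0,1],[0,0,0,0,1]],
])

```text
clock: 89.78
tool_pos: [0.4987, -0.219, 0.1502]
tool_rot: [[0.994, 0.111, -0.001], [0.111, -0.994, 0.0], [-0.001, -0.0, -1.0]]
ft_force: [0.3, 1.0, -1.1]
width: 0.0156
grasp_force: 24.5
```

Request:
arm_command([
  [[0,0,8,0,1],[0,0,6,0,1],[0,0,3,0,1],[0,0,0.5,0,1],[0,0,0,0,1]],
])

```text
clock: 90.4
tool_pos: [0.4989, -0.2192, 0.1332]
tool_rot: [[0.994, 0.111, -0.0], [0.111, -0.994, -0.0], [-0.0, -0.0, -1.0]]
ft_force: [-0.2, 3.4, -0.5]
width: 0.0157
grasp_force: 24.6
```

Request:
arm_command([
  [[0,0,0,0,0.3],[0,0,0,0,0.3],[0,0,0,0,0.3],[0,0,-15,0,0.3],[0,0,-35,0,0.3],[0,0,-40,0,0.3],[0,0,-45,0,0],[9.5,-34.6,0,0,0],[9.5,-34.6,0,0,0],[9.5,-34.6,0,0,0]],
])

```text
clock: 91.65
tool_pos: [0.5159, -0.1119, 0.2699]
tool_rot: [[0.994, 0.11, 0.002], [0.11, -0.994, 0.0], [0.002, 0.0, -1.0]]
ft_force: [0.4, 0.2, 0.1]
width: 0.0427
grasp_force: 0.0
```

Request:
arm_command([
  [[9.5,-34.6,0,0,0],[9.5,-34.6,0,0,0],[9.5,-34.6,0,0,0],[9.5,-34.6,0,0,0],[9.5,-34.6,0,0,0],[9.5,-34.6,0,0,0],[9.5,-34.6,0,0,0],[9.5,-34.3,0,0,0],[0,0,0,1,0],[0,0,0,1,0]],
])

```text
clock: 92.9
tool_pos: [0.5608, 0.171, 0.2694]
tool_rot: [[0.995, -0.101, 0.001], [-0.101, -0.995, 0.0], [0.001, -0.0, -1.0]]
ft_force: [-0.4, -0.4, 0.0]
width: 0.0427
grasp_force: 0.0
```

Request:
arm_command([
  [[0,0,0,1,0],[0,0,0,1,0],[0,0,0,1,0],[0,0,0,1,0],[0,0,0,1,0],[0,0,0,1,0],[0,0,0,1,0],[0,0,0,1,0],[0,0,0,1,0],[0,0,0,1,0]],
])

```text
clock: 94.15
tool_pos: [0.5608, 0.1704, 0.2697]
tool_rot: [[0.409, -0.912, 0.001], [-0.912, -0.409, 0.0], [0.0, -0.001, -1.0]]
ft_force: [0.5, -0.1, 1.4]
width: 0.0429
grasp_force: 0.0
```

Request:
arm_command([
  [[0,0,0,1,0],[0,0,0,1,0],[0,0,0,1,0],[0,0,0,0.73,0],[0,0,0,0,0],[0,0,0,0,0]],
])

```text
clock: 94.9
tool_pos: [0.5608, 0.1704, 0.269]
tool_rot: [[0.036, -0.999, 0.001], [-0.999, -0.036, 0.0], [-0.0, -0.001, -1.0]]
ft_force: [0.0, 0.2, 0.6]
width: 0.0427
grasp_force: 0.0
```

```bash
python3 - <<'E'
from rack import *
from go import *
st();s=shot('side','s9');t=shot('top');go(.5605,.1705,.1836,-88)
blobs(s,'rk',(0,130,70),(6,255,255),(230,290,360,360),4)
P=cloud(s);hsv=cv2.cvtColor(s['pixels'],cv2.COLOR_BGR2HSV);m=cv2.inRange(hsv,(0,150,60),(8,255,255));m[:,:290]=0;m[:,335:]=0;m[230:]=0;m[:170]=0
for v in range(188,216,4):
    u=np.where(m[v])[0]
    if len(u):print(v,u.min(),u.max(),np.nanmedian(P[v,u],0).round(4))
cv2.imwrite('pics/s9c.png',cv2.resize(s['pixels'][170:370,200:380],None,fx=3,fy=3,interpolation=cv2.INTER_CUBIC))
E
```

```text
t 94.9 pos [0.5608 0.1704 0.269 ] F [0.  0.2 0.6] w 0.0427 g 0.0
[[0.036, -0.999, 0.001], [-0.999, -0.036, 0.0], [-0.0, -0.001, -1.0]] [ 36.   13.7 -13.8   0.  -62.5 -33.9]
shift tool [-0.1  0.3 85.1] spin deg 0.04 units 0.01 yaw now -87.96
rk 129 px [286.2 325.1] xyz med [ 0.4983 -0.2235  0.0799] zmax 0.085 rect [286.  325.5] [13. 10.] 90.0
rk 126 px [268.5 327.2] xyz med [ 0.469  -0.2284  0.0802] zmax 0.085 rect [268.  327.5] [13. 10.] 90.0
rk 133 px [250.9 329.2] xyz med [ 0.4389 -0.231   0.079 ] zmax 0.085 rect [250.5 329.5] [13. 11.] 90.0
192 307 314 [0.5618 0.1633 0.1484]
196 308 314 [0.5606 0.1613 0.1393]
200 308 314 [0.5606 0.1611 0.1293]
204 307 314 [0.5608 0.1642 0.1177]
208 307 314 [0.5602 0.1658 0.1065]
212 308 314 [0.5605 0.1664 0.0962]
```

View pics/s9c.png

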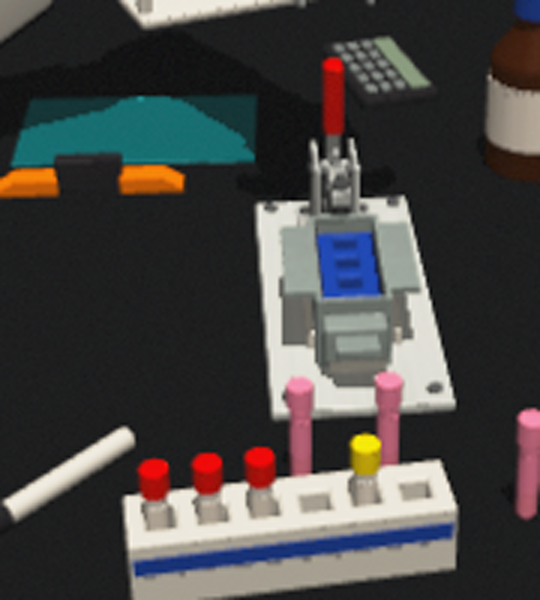

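The crop shows three red-capped tubes in rack holes 0–2 (155,480), (208,475), (260,468), the control tube in hole 4 (365,455), and an empty bucket. The clamp handle is still closed (333,95). Next I open the clamp.

Request:
arm_command([
  [[0,0.3,30,0,0],[0,0,30,0,0],[0,0,20,0,0],[0,0,4,0,0],[0,0,0,0,0],[0,0,0,0,0.6],[0,0,0,0,1],[0,0,0,0,1],[0,0,0,0,1],[0,0,0,0,1]],
], newtons=30)

```text
clock: 96.25
tool_pos: [0.5595, 0.1705, 0.1854]
tool_rot: [[0.034, -0.999, -0.001], [-0.999, -0.034, 0.0], [-0.0, 0.001, -1.0]]
ft_force: [-8.1, 2.7, 7.2]
width: 0.0151
grasp_force: 30.3
```

```bash
python3 - <<'E'
from go import *
st()
q=np.linspace(1.35,-.03,15);y=75*np.sin(1.25-q);z=75*np.cos(1.25-q)
print(np.stack([-np.diff(y),-np.diff(z)],1).round(1).tolist())
E
```

```text
t 96.25 pos [0.5595 0.1705 0.1854] F [-8.1  2.7  7.2] w 0.0151 g 30.3
[[0.034, -0.999, -0.001], [-0.999, -0.034, 0.0], [-0.0, 0.001, -1.0]] [ 36.1  18.1 -19.7  -0.1 -52.2 -34. ]
[[-7.4, -0.4], [-7.4, 0.4], [-7.3, 1.1], [-7.2, 1.8], [-7.0, 2.5], [-6.7, 3.2], [-6.3, 3.8], [-5.9, 4.4], [-5.5, 5.0], [-5.0, 5.5], [-4.4, 5.9], [-3.8, 6.3], [-3.1, 6.7], [-2.5, 7.0]]
```

Request:
arm_command([
  [[-7.4,1,-0.4,0,1],[-7.4,0,0.4,0,1],[-7.3,0,1.1,0,1],[-7.2,0,1.8,0,1],[-7,0,2.5,0,1],[-6.7,0,3.2,0,1],[-6.3,0,3.8,0,1]],
])

```text
clock: 97.12
tool_pos: [0.5577, 0.2197, 0.1732]
tool_rot: [[0.035, -0.999, 0.0], [-0.999, -0.035, -0.0], [0.0, -0.0, -1.0]]
ft_force: [-2.8, -3.8, 6.7]
width: 0.0147
grasp_force: 30.6
```

Request:
arm_command([
  [[-5.9,0.3,4.4,0,1],[-5.5,0,5,0,1],[-5,0,5.5,0,1],[-4.4,0,5.9,0,1]],
])

```text
clock: 97.62
tool_pos: [0.5569, 0.2412, 0.1525]
tool_rot: [[0.035, -0.999, 0.001], [-0.999, -0.035, 0.001], [-0.001, -0.001, -1.0]]
ft_force: [-4.2, -0.5, 7.2]
width: 0.0146
grasp_force: 31.0
```

Request:
arm_command([
  [[-3.8,0,6.3,0,1],[-3.1,0,6.7,0,1],[-2.5,0,7,0,1],[-0.8,0,4,0,1],[0,0,0,0,1]],
])

```text
clock: 98.25
tool_pos: [0.5566, 0.2523, 0.1282]
tool_rot: [[0.035, -0.999, 0.002], [-0.999, -0.035, 0.002], [-0.002, -0.002, -1.0]]
ft_force: [-3.1, 4.5, 3.5]
width: 0.0143
grasp_force: 30.8
```

```bash
python3 - <<'E'
from go import *
st();s=shot('side');P=cloud(s)
cv2.imwrite('pics/s10.png',cv2.resize(s['pixels'][160:280,240:400],None,fx=4,fy=4,interpolation=cv2.INTER_CUBIC))
E
```

```text
t 98.25 pos [0.5566 0.2523 0.1282] F [-3.1  4.5  3.5] w 0.0143 g 30.8
[[0.035, -0.999, 0.002], [-0.999, -0.035, 0.002], [-0.002, -0.002, -1.0]] [ 42.7  23.9 -19.7  -0.1 -46.2 -40.6]
```

Request:
arm_command([
  [[0,0,2,0,1],[0,0,0,0,0.4],[0,0,0,0,0],[0,0,0,0,0],[0,0,0,0,0],[0,0,-40,0,0],[0,0,-50,0,0],[0,0,-50,0,0],[0,0,0,0,0]],
])

```text
clock: 99.42
tool_pos: [0.5581, 0.2516, 0.2701]
tool_rot: [[0.035, -0.999, 0.007], [-0.999, -0.035, 0.005], [-0.005, -0.007, -1.0]]
ft_force: [0.1, 1.0, -1.0]
width: 0.0423
grasp_force: 0.0
```

```bash
python3 - <<'E'
from m import *
from go import *
st();s=shot('side');t=shot('top');R=(0,150,90),(6,255,255);o=(8,170,120),(18,255,255)
blobs(s,'red',*R,(290,170,335,240));blobs(t,'red',*R,(220,220,270,260))
blobs(s,'wS',*o,(180,180,300,260));blobs(t,'wT',*o,(150,250,290,380))
h=cv2.cvtColor(t['pixels'],cv2.COLOR_BGR2HSV)
for c,n,z in((s,'S',.0113),(t,'T',.0113)):
    m=cv2.inRange(cv2.cvtColor(c['pixels'],cv2.COLOR_BGR2HSV),*o)
    k=np.zeros_like(m)
    if n=='S':k[180:260,180:300]=1
    else:k[250:380,150:290]=1
    nn,L,st_,ce=cv2.connectedComponentsWithStats(m*k)
    for i in range(1,nn):
        if st_[i,4]>40: print(n,plane(c,*ce[i],.010).round(4))
cv2.imwrite('pics/s10.png',cv2.resize(s['pixels'][160:280,180:340],None,fx=5,fy=5,interpolation=cv2.INTER_CUBIC))
E
```

```text
t 99.42 pos [0.5581 0.2516 0.2701] F [ 0.1  1.  -1. ] w 0.0423 g 0.0
[[0.035, -0.999, 0.007], [-0.999, -0.035, 0.005], [-0.005, -0.007, -1.0]] [ 42.6  15.8 -10.7   0.1 -63.  -40.6]
red 95 px [307.7 202.4] xyz med [0.5559 0.2432 0.0862] zmax 0.095 rect [308. 204.] [18.  6.] 90.0
red 166 px [238.3 241.4] xyz med [0.5564 0.2365 0.0829] zmax 0.095 rect [238.  241.5] [ 7. 22.] 90.0
wS 183 px [249.7 229.3] xyz med [0.41   0.2476 0.0103] zmax 0.015 rect [250.5 229.5] [ 9. 21.] 90.0
wS 181 px [208.6 230.7] xyz med [0.3072 0.2476 0.0098] zmax 0.015 rect [208.  230.5] [ 9. 20.] 90.0
wT 205 px [234.6 300.1] xyz med [0.4105 0.2556 0.0105] zmax 0.017 rect [235. 300.] [10. 20.] 0.0
wT 216 px [234.5 340.5] xyz med [0.3059 0.2539 0.0119] zmax 0.022 rect [234.5 340.5] [21.  9.] 90.0
S [0.4098 0.2492 0.01  ]
S [0.3075 0.2485 0.01  ]
T [0.4104 0.2556 0.01  ]
T [0.3051 0.2546 0.01  ]
```

View pics/s10.png

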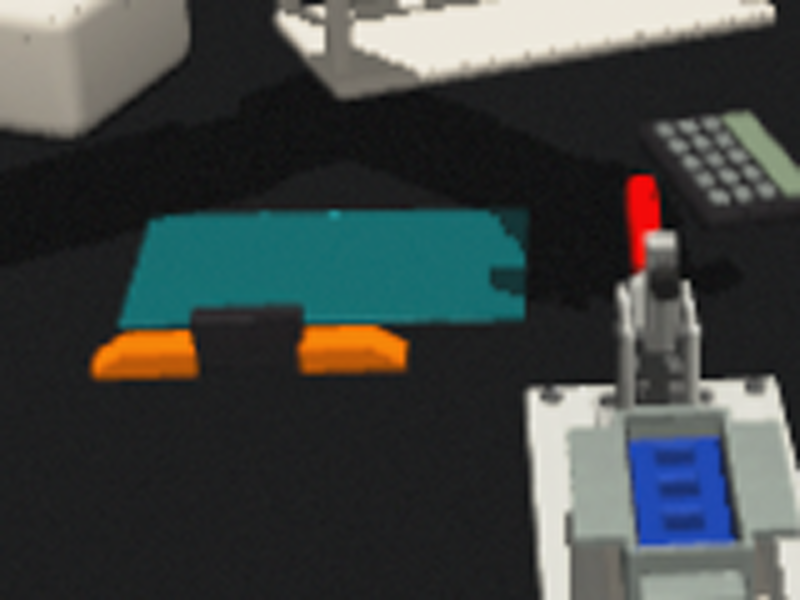

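The handle is back exactly where it started, fully open (642,220 in the crop). The wedge lies on the bench just in front of the mat (250,345).

Request:
arm_command([
  [[-1.7,33.3,0,0,0],[-1.7,33.3,0,0,0],[-1.7,33.3,0,0,0],[-1.7,33.3,0,0,0],[-1.7,33.3,0,0,0],[-1.7,33.3,0,0,0],[0,0,0,-1,0],[0,0,0,-1,0],[0,0,0,-1,0],[0,0,0,-1,0]],
], newtons=40)

```text
clock: 100.78
tool_pos: [0.3559, 0.2533, 0.2638]
tool_rot: [[0.441, -0.897, -0.002], [-0.897, -0.441, -0.002], [0.001, 0.002, -1.0]]
ft_force: [-0.6, 0.3, -1.1]
width: 0.043
grasp_force: 0.0
```

Request:
arm_command([
  [[0,0,0,-1,0],[0,0,0,-1,0],[0,0,0,-1,0],[0,0,0,-1,0],[0,0,0,-1,0],[0,0,0,-1,0],[0,0,0,-1,0],[0,0,0,-1,0],[0,0,0,-1,0],[0,0,0,-1,0]],
])

```text
clock: 102.02
tool_pos: [0.356, 0.2533, 0.2638]
tool_rot: [[0.998, -0.067, -0.002], [-0.067, -0.998, -0.002], [-0.001, 0.002, -1.0]]
ft_force: [-1.0, 0.3, 0.4]
width: 0.0428
grasp_force: 0.0
```

Request:
arm_command([
  [[0,0,0,-0.75,0],[0,0,40,0,0],[0,0,40,0,0],[0,0,40,0,0],[0,0,0,0,0],[0,0,0,0,0]],
])

```text
clock: 102.78
tool_pos: [0.3566, 0.2542, 0.1458]
tool_rot: [[1.0, 0.009, 0.0], [0.009, -1.0, -0.001], [0.0, 0.001, -1.0]]
ft_force: [0.1, 0.7, 0.4]
width: 0.0427
grasp_force: 0.0
```

```bash
python3 - <<'E'
from m import *
from go import *
st();s=shot('side');t=shot('top');o=(8,170,120),(18,255,255)
blobs(s,'wS',*o,(180,180,300,260));blobs(t,'wT',*o,(150,250,290,380))
go(.358,.255,.079,.5)
E
```

```text
t 102.78 pos [0.3566 0.2542 0.1458] F [0.1 0.7 0.4] w 0.0427 g 0.0
[[1.0, 0.009, 0.0], [0.009, -1.0, -0.001], [0.0, 0.001, -1.0]] [ 61.5   8.3 -40.3   0.  -41.4  29. ]
wS 183 px [249.7 229.3] xyz med [0.4098 0.2475 0.0108] zmax 0.016 rect [250.5 229.5] [ 9. 21.] 90.0
wS 181 px [208.6 230.7] xyz med [0.3069 0.2475 0.0097] zmax 0.015 rect [208.  230.5] [ 9. 20.] 90.0
wT 185 px [235.  299.4] xyz med [0.4129 0.2536 0.0111] zmax 0.018 rect [234.6 300.3] [10.  20.9] 3.4
wT 207 px [234.7 340.9] xyz med [0.304  0.2529 0.0116] zmax 0.027 rect [234.5 340.5] [21.  9.] 90.0
shift tool [ 1.1 -0.2 67.5] spin deg -0.01 units -0.0 yaw now 0.49
```

Request:
arm_command([
  [[1,0,35,0,0],[0,0,22,0,0],[0,0,7,0,0],[0,0,0,0,0],[0,0,0,0,0.5],[0,0,0,0,1],[0,0,0,0,1],[0,0,0,0,1],[0,0,0,0,1]],
])

```text
clock: 104.0
tool_pos: [0.3578, 0.2546, 0.0823]
tool_rot: [[1.0, 0.009, 0.001], [0.009, -1.0, 0.002], [0.001, -0.002, -1.0]]
ft_force: [-0.7, -0.9, 6.5]
width: 0.0153
grasp_force: 39.4
```

Request:
arm_command([
  [[0,0,-30,0,1],[0,0,-30,0,1],[11,-32.5,0,0,1],[11,-32.5,0,0,1],[11,-32.5,0,0,1],[0,0,0,0,1],[0,0,30,0,1],[0,0,18,0,1],[0,0,5,0,1],[0,0,0,0,1]],
])

```text
clock: 105.25
tool_pos: [0.3895, 0.3515, 0.0885]
tool_rot: [[1.0, 0.008, -0.0], [0.008, -1.0, -0.0], [-0.0, 0.0, -1.0]]
ft_force: [0.1, 0.6, -0.8]
width: 0.0151
grasp_force: 39.4
```

Request:
arm_command([
  [[0,0,2,0,1],[0,0,0,0,1]],
])

```text
clock: 105.5
tool_pos: [0.3897, 0.3519, 0.0867]
tool_rot: [[1.0, 0.008, 0.0], [0.008, -1.0, 0.001], [0.0, -0.001, -1.0]]
ft_force: [-0.4, 0.0, 0.2]
width: 0.0151
grasp_force: 39.4
```

Request:
arm_command([
  [[0,0,1.2,0,1],[0,0,0,0,1]],
])

```text
clock: 105.75
tool_pos: [0.3897, 0.3519, 0.0853]
tool_rot: [[1.0, 0.008, 0.0], [0.008, -1.0, 0.001], [0.0, -0.001, -1.0]]
ft_force: [-0.8, -0.5, 2.8]
width: 0.0152
grasp_force: 39.8
```

Touchdown. I release, rise clear and check everything.

Request:
arm_command([
  [[0,0,0,0,0.5],[0,0,0,0,0],[0,0,0,0,0],[0,0,-30,0,0],[0,0,-50,0,0],[0,0,-50,0,0],[0,0,-50,0,0],[-20,-40,0,0,0],[-20,-40,0,0,0],[0,0,0,0,0]],
])

```text
clock: 107.0
tool_pos: [0.3478, 0.4334, 0.2649]
tool_rot: [[1.0, 0.011, 0.0], [0.011, -1.0, 0.0], [0.0, -0.0, -1.0]]
ft_force: [-0.3, -0.8, -0.1]
width: 0.0425
grasp_force: 0.0
```

```bash
python3 - <<'E'
from rack import *
st();s=shot('side','fin_s');t=shot('top');o=(8,170,120),(18,255,255)
blobs(s,'wS',*o,(180,180,300,260));blobs(t,'wT',*o,(150,250,290,380));rack(t,s)
blobs(s,'rk',(0,130,70),(6,255,255),(230,290,360,360),4);blobs(s,'red',(0,150,90),(6,255,255),(290,170,335,240))
blobs(t,'pink',(150,50,100),(178,200,255),(360,180,420,280))
E
```

```text
t 107.0 pos [0.3478 0.4334 0.2649] F [-0.3 -0.8 -0.1] w 0.0425 g 0.0
[[1.0, 0.011, 0.0], [0.011, -1.0, 0.0], [0.0, -0.0, -1.0]] [ 71.4  11.1 -17.8  -0.  -61.1  19.2]
wS 138 px [263.4 210.9] xyz med [0.441  0.3427 0.0136] zmax 0.018 rect [263.5 210.5] [ 7. 19.] 90.0
wS 130 px [225.5 212. ] xyz med [0.3425 0.343  0.0134] zmax 0.018 rect [224.5 211.5] [ 7. 19.] 90.0
wT 172 px [199.1 289.6] xyz med [0.4393 0.3499 0.0156] zmax 0.021 rect [199.  289.5] [19.  8.] 90.0
wT 193 px [198.6 328.4] xyz med [0.3391 0.3485 0.0152] zmax 0.021 rect [198.5 328. ] [20.  9.] 90.0
T rack rect [array([ 513.6, -215.4]), array([190.2,  47.8]), np.float64(6.6)] 938
S rack rect [array([ 512.5, -194.1]), array([190.2, 109.4]), np.float64(7.2)] 1785
hole 17 [406.9 228.4] [ 0.5893 -0.2088]
hole 19 [405.9 239.8] [ 0.5586 -0.2045]
hole 17 [410.9 250.4] [ 0.5298 -0.2162]
hole 39 [412.6 261.4] [ 0.5003 -0.2189]
hole 40 [414.2 272.9] [ 0.47   -0.2215]
hole 41 [416.4 284.3] [ 0.4399 -0.2254]
rk 129 px [286.2 325.1] xyz med [ 0.4983 -0.224   0.0797] zmax 0.085 rect [286.  325.5] [13. 10.] 90.0
rk 125 px [268.6 327.2] xyz med [ 0.4689 -0.2275  0.0802] zmax 0.085 rect [268.5 327.5] [13.  9.] 90.0
rk 134 px [250.8 329.2] xyz med [ 0.4389 -0.2309  0.0794] zmax 0.085 rect [250.5 329.5] [13. 11.] 90.0
red 95 px [307.7 202.4] xyz med [0.556  0.2439 0.0866] zmax 0.095 rect [308. 204.] [18.  6.] 90.0
pink 61 px [397.3 200.1] xyz med [ 0.6608 -0.184   0.0715] zmax 0.078 rect [397.5 200.5] [9. 7.] 90.0
pink 60 px [382.2 231. ] xyz med [ 0.5781 -0.14    0.0719] zmax 0.08 rect [382.5 231. ] [8. 7.] 90.0
pink 63 px [383.6 252. ] xyz med [ 0.5244 -0.1406  0.0736] zmax 0.078 rect [383.5 252. ] [8. 7.] 90.0
```

View pics/fin_s.png

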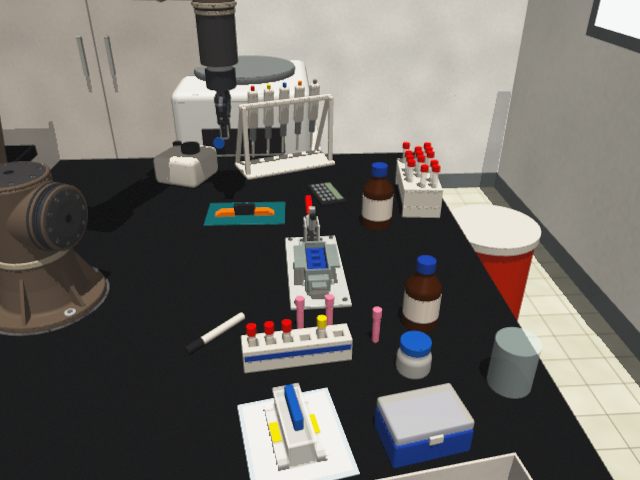

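The final view shows the wedge on its mat (244,212), the clamp open (308,203) and the bucket empty and in place (316,265). Tubes stand in rack holes 0–2 (250–287,328) next to the control tube (322,322), and the lid is on its pad (295,420). Nothing else has moved.

```bash
python3 -c "
from plant import hand_in
print(hand_in())"
```

```text
the job is handed in; nothing more can be done
None
```

The job is done and handed in: the lid was freed evenly and laid on its pad, the three tubes stand in rack holes 0–2, and the clamp is fully open. The wedge was knocked off its mat partway through; I put it back, and a first wedge push on the lid's +x side hit the bucket's ledge, shifting the bucket a few mm, but it settled back.

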